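# Pack down the twin-mast work light and hang up the ear defenders

## Task

Pack the twin-mast work light away for the night: slowly push both telescopic masts down until every tube is fully home, on each mast the innermost tube first, then the middle, then the lower one. Then hang all the ear defenders standing on the table over the light's rail between the masts, headband across the rail with one cup on either side, and leave the other things on the table where they are.

Things in the scene. Friction and masses are not known exactly. Their poses are not given: they have to be found in the camera images.
- light_stand: Twin-mast work light fixed to the table: grey base plate 100 (x) x 350 (y) x 12 mm, origin under its centre, z up. Masts at y = +150 mm (left) and -150 mm (right), joined by a steel rail. Per mast: fixed yellow outer tube (40 mm; its black collar ends 137 mm above the table); in it slide an aluminium lower tube (32 mm), a steel middle tube (24 mm) and a brass inner tube (16 mm) with a white lamp cap.
- rail_mid (a point): Middle of the rail's centre line, 125 mm above the table; axes as the light stand's: y along the rail, x across it, z up. The rail is a flat-topped bar 28 mm wide and 16 mm high, clear between the masts for about 120 mm either side of this point; when all is home the lamp caps' tops stand 177 mm above the table.
- left_cap (a point): Centre of the flat top of the left mast's white lamp cap (44 mm across, 20 mm high): the place to press. A slow push down slides the inner tube home first, then the middle tube, then the lower tube; in all it comes to rest 177 mm above the table.
- left_middle_collar (a point): Centre of the top of the black collar (36 mm wide, 10 mm high) at the upper end of the left middle tube; the cap sits on it when the inner tube is home.
- left_lower_collar (a point): Centre of the top of the black collar (42 mm wide, 10 mm high) at the upper end of the left lower tube; the middle tube's collar sits on it when that is home.
- left_inner (a joint): How far the left inner tube stands out of the middle tube, m: 0 fully home, 0.05 fully drawn. About 3 N of friction plus 20 N per m/s; stays where it is left. A hasty push (over 0.1 m/s) may drag the next tube along.
- left_middle (a joint): How far the left middle tube stands out of the lower tube, m: 0 fully home, 0.05 fully drawn. About 6 N of friction plus 20 N per m/s; stays where it is left. A hasty push (over 0.1 m/s) may drag the next tube along.
- left_lower (a joint): How far the left lower tube stands out of the outer tube, m: 0 fully home, 0.05 fully drawn. About 10 N of friction plus 30 N per m/s; stays where it is left.
- right_cap (a point): Centre of the flat top of the right mast's white lamp cap (44 mm across, 20 mm high): the place to press. A slow push down slides the inner tube home first, then the middle tube, then the lower tube; in all it comes to rest 177 mm above the table.
- right_middle_collar (a point): Centre of the top of the black collar (36 mm wide, 10 mm high) at the upper end of the right middle tube; the cap sits on it when the inner tube is home.
- right_lower_collar (a point): Centre of the top of the black collar (42 mm wide, 10 mm high) at the upper end of the right lower tube; the middle tube's collar sits on it when that is home.
- right_inner (a joint): How far the right inner tube stands out of the middle tube, m: 0 fully home, 0.05 fully drawn. About 3 N of friction plus 20 N per m/s; stays where it is left. A hasty push (over 0.1 m/s) may drag the next tube along.
- right_middle (a joint): How far the right middle tube stands out of the lower tube, m: 0 fully home, 0.05 fully drawn. About 6 N of friction plus 20 N per m/s; stays where it is left. A hasty push (over 0.1 m/s) may drag the next tube along.
- right_lower (a joint): How far the right lower tube stands out of the outer tube, m: 0 fully home, 0.05 fully drawn. About 10 N of friction plus 30 N per m/s; stays where it is left.
- muffs_red: Ear defenders with red cups, rigid, 0.2 kg, 129 (x, cup to cup) x 50 (y) x 133 mm high, standing on both cups; origin on the table midway between them, z up. The crown of the headband is a black padded block 34 (x) x 30 (y) x 28 mm, 105 to 133 mm above the origin: pinch it across y from above, fingertips above its underside. Gap between cups 68 mm under a sloping arch. May be absent.
- muffs_red_crown (a point): Middle of the underside of the crown of the red ear defenders, 105 mm above their origin: it lies on top of the rail (8 mm above the rail's centre line) when they hang. If jolted there they rock for a few seconds before they are still.
- muffs_blue: Ear defenders with blue cups, rigid, 0.2 kg, 129 (x, cup to cup) x 50 (y) x 133 mm high, standing on both cups; origin on the table midway between them, z up. The crown of the headband is a black padded block 34 (x) x 30 (y) x 28 mm, 105 to 133 mm above the origin: pinch it across y from above, fingertips above its underside. Gap between cups 68 mm under a sloping arch. May be absent.
- muffs_blue_crown (a point): Middle of the underside of the crown of the blue ear defenders, 105 mm above their origin: it lies on top of the rail (8 mm above the rail's centre line) when they hang. If jolted there they rock for a few seconds before they are still.
- muffs_green: Ear defenders with green cups, rigid, 0.2 kg, 129 (x, cup to cup) x 50 (y) x 133 mm high, standing on both cups; origin on the table midway between them, z up. The crown of the headband is a black padded block 34 (x) x 30 (y) x 28 mm, 105 to 133 mm above the origin: pinch it across y from above, fingertips above its underside. Gap between cups 68 mm under a sloping arch. May be absent.
- muffs_green_crown (a point): Middle of the underside of the crown of the green ear defenders, 105 mm above their origin: it lies on top of the rail (8 mm above the rail's centre line) when they hang. If jolted there they rock for a few seconds before they are still.
- flux_tin: Low round gold-coloured tin, 54 mm across, 22 mm high, a loose bystander; origin at the centre of its underside. It stands just in front of a fixed open cardboard carton with flaps (about 0.17 m high, from x 0.47 to 0.76, y 0.12 to 0.41 m); come to the rail from the robot's side, clear of the carton.
- solder_reel: Small orange reel of solder, 48 mm across, 30 mm high, a loose bystander; origin at the centre of its underside.
- screw_jar: Jar with a gold lid, 66 mm across, 74 mm high, a loose bystander; origin at the centre of its underside.

How it is judged:
On the way, in this order (a step that is already met when the one before it is completed fails the run):
1. both masts are collapsed fully: all six sliding tubes home (value of joint each of left_inner, left_middle, left_lower, right_inner, right_middle, right_lower below 0.005 m), for 0.2 s.
2. all ear defenders present hang over the rail (x of muffs_red_crown in the frame of rail_mid between -0.02 and 0.02 m and y of muffs_red_crown in the frame of rail_mid between -0.115 and 0.115 m and z of muffs_red_crown in the frame of rail_mid between -0.004 and 0.02 m and angle between each of muffs_red, muffs_blue, muffs_green's own z axis and vertical below 0.45 rad and angle between the x axis of each of muffs_red, muffs_blue, muffs_green and the x axis of rail_mid, either way round below 0.8 rad and x of muffs_blue_crown in the frame of rail_mid between -0.02 and 0.02 m and y of muffs_blue_crown in the frame of rail_mid between -0.115 and 0.115 m and z of muffs_blue_crown in the frame of rail_mid between -0.004 and 0.02 m and x of muffs_green_crown in the frame of rail_mid between -0.02 and 0.02 m and y of muffs_green_crown in the frame of rail_mid between -0.115 and 0.115 m and z of muffs_green_crown in the frame of rail_mid between -0.004 and 0.02 m), for 0.2 s.
At the end, for the whole second after the job is handed in: All six sliding tubes home (within 5 mm); all ear defenders present hang at rest (under 0.1 m/s), upright (within 25 deg), crown on the rail (within 20 mm across, at most 12 mm above it), within 115 mm of its middle, headband across it (within 45 deg of square) (all of step 1 and all of step 2 and linear speed of each of muffs_red, muffs_blue, muffs_green below 0.1 m/s); the robot touches nothing.
It fails at once if the left middle tube is pushed down by more than 10 mm while the left inner tube is not home yet (still over 6 mm out) (value of joint left_inner above 0.006 m and distance of left_middle_collar from where it was at the start of the episode above 0.01 m).
It fails at once if the left lower tube is pushed down by more than 10 mm while the left middle tube is not home yet (still over 6 mm out) (value of joint left_middle above 0.006 m and distance of left_lower_collar from where it was at the start of the episode above 0.01 m).
It fails at once if the right middle tube is pushed down by more than 10 mm while the right inner tube is not home yet (still over 6 mm out) (value of joint right_inner above 0.006 m and distance of right_middle_collar from where it was at the start of the episode above 0.01 m).
It fails at once if the right lower tube is pushed down by more than 10 mm while the right middle tube is not home yet (still over 6 mm out) (value of joint right_middle above 0.006 m and distance of right_lower_collar from where it was at the start of the episode above 0.01 m).
It fails at once if the flux tin, the solder reel or the screw jar is shoved more than 6 cm (distance of any of flux_tin, solder_reel, screw_jar from where it was at the start of the episode above 0.06 m).
Of muffs_red, muffs_blue, muffs_green only 2 to 3 are there at a start; the rules pass over those that are not, and their reading is None.
At some moment in a run one of muffs_red, muffs_blue, muffs_green may be knocked a few centimetres aside while the robot is not near it.
It also fails if it takes over 210 s, if anything falls off the work surface, if the arm or the gripper's body presses on something with over 40 N, if the wrist force passes 120 N, or if a joint passes its speed limit or range.

## Robot

A 7-joint arm with a two-finger parallel gripper is mounted at the origin on a cart in front of the work surface, level with it; the furniture and walls round the work are solid. World frame = base frame: x ahead of the robot, y to its left, z up, the work surface at z = 0. Lengths are in m, angles in rad, forces in N, time in s.
With the tool pointing down it reaches from about 0.35 to 0.9 m from the base axis. Payload 7.2 kg.
Tool frame: the origin (TCP) lies at the very end of the fingers, on their centre line; the grasp point (between the pads) lies 19 mm behind it; z points along the fingers, y is the line along which they close (so a half turn about z gives the same grasp; the last joint's range is limited). The gripper opens to 85 mm and grips with 20 to 120 N. Pads are 22 mm wide; open, the fingers measure 114 mm over their backs; the gripper's body (76 mm by 85 mm) begins 54 mm behind the grasp point. The pads swing forward as they close: fully open they stand 13 mm farther back than shut.
Start: joints at [1.11, 0.411, -0.013, 1.596, 0.006, 1.134, -0.082], TCP at [0.239, -0.577, 0.206] pointing down, gripper open.
Joint ranges: [-2.95, 2.95], [-0.29, 1.99], [-1.47, 1.44], [0.14, 2.54], [-1.03, 4.17], [0.13, 1.85], [-2.86, 2.86]. Speed limits (rad/s): [2.39, 2.39, 3.01, 3.01, 3.14, 3.14, 3.14].

## Interface

Orientations are given as a unit quaternion [w, x, y, z].
In Python, from cell import observe, read_camera, camera_params, workorder gives the robot as it stands.
- The arm moves only by the tool play_rows, never from a script. Its argument "series" is a list of rows, each an object of numbers: "dx", "dy", "dz": the shift along the tool's x, y, z in units of 60 mm (1.0 is 60 mm); "spin": the turn about the tool's z in units of 10 degrees (1.0 is 10 degrees). A call has 1 to 8 rows; each row shifts and turns the commanded pose from where the row before left it, along the tool's axes as they then stand; what a row does not reach is not made up. A row lasts 1/8 s, in which the tool goes at most 62.5 mm and 10.7 degrees, less where a joint would pass 70% of its speed; a pose out of reach is approached as far as the arm can. A call is refused whole if a number of a shift passes 1 or a number of a turn 1, either way. A call with a gripper value outside its range is refused whole. "grip" is the opening, from -1 (shut) to 1 (fully open), so that 0 is half open, set as the call begins (left out, the last holds). The fingers move at their own pace and stop on an object; "grip_force" is the grip in N (left out, the last holds). Time passes only in rows, so rows that do not move let the fingers close. It gives the time, the measured TCP pose, the force, the opening and the grip force at its end, in the units of the state.
- observe(): the state, without advancing time (a new reading comes with each control period).
- read_camera(name): name is "scene" or "side" or "wrist"; returns the picture (480x640x3 uint8, blue, green, red); there is no depth.
- camera_params(name): a dict with "fx", "fy", "cx", "cy" (pixels), "dist" ([k1, k2, p1, p2, k3] as OpenCV has them; the pictures are not rectified), "T" (4x4, takes a point from camera to world coordinates); the wrist camera has in their place "hand_eye" (4x4, takes a point from camera to tool coordinates, whose origin is the TCP and whose axes are the flange's). Camera axes: x right, y up, looking along -z (the intrinsics and any distortion apply to the point x, -y, -z); pixel columns grow to the right and rows downward; lengths in m; the calibration is good to about 2 mm. A picture is of the moment at which its call begins: read the wrist's pose just before it. camera_params takes no time and is no camera call.
- workorder.finish_job(): hands the job in; it is judged then, once.
The state is a dict: "clock": time; "qpos": joint angles; "qd": joint speeds; "joint_torque": joint torques, N m; "ee_pos": TCP position; "ee_rot": TCP orientation; "ft_force": force on the tool from outside, world axes, zero at the start; "torque": the same for the moment, N m; "finger_gap": opening from 0.0 (shut) to 1.0 (fully open); "finger_force": force on a finger pad.
Only numpy, scipy, OpenCV 4.12 (cv2) and the standard library are available. Lean on these libraries where they do the work, as an engineer would, in place of code of your own. Each camera call takes 0.05 s, during which the arm holds its last target. There are 200 camera calls.

## Working session

There is one attempt and no reset: what is moved stays moved. The work goes in short steps, Python scripts to look and compute and a tool call to move; the robot and the scene stay as the last step left them, time stands still between calls to the robot, and variables do not carry over. Pictures are saved under pics/ and viewed, at most 14 in all, crops included, and the job is handed in when it is done.

Besides the shell and the picture viewer there is one more tool, called as name([rows], argument=value, ...), one row to a line, values as JSON. play_rows: Moves the arm, as the interface text tells. Its arguments: {"type":"object","properties":{"series":{"type":"array"},"grip":{"type":"number"},"grip_force":{"type":"number"}},"required":["series"]}

```bash
mkdir -p pics; cat > h.py <<'E'
import numpy as np, cv2
from cell import observe, read_camera, camera_params, workorder
from scipy.spatial.transform import Rotation as R
def pose():
    s=observe(); w,x,y,z=s['ee_rot']; T=np.eye(4); T[:3,:3]=R.from_quat([x,y,z,w]).as_matrix(); T[:3,3]=s['ee_pos']; return T
def cam(name):
    p=camera_params(name)
    T=np.array(p['T']) if 'T' in p else pose()@np.array(p['hand_eye'])
    return dict(K=np.array([[p['fx'],0,p['cx']],[0,p['fy'],p['cy']],[0,0,1.]]),d=np.array(p['dist'],float),T=T)
def shot(name,fn=None):
    c=cam(name); im=read_camera(name)
    if fn: cv2.imwrite('pics/'+fn,im)
    return im,c
def ray(c,uv):
    u=cv2.undistortPoints(np.array([[uv]],float),c['K'],c['d'])[0,0]
    d=c['T'][:3,:3]@np.array([u[0],-u[1],-1.]); return c['T'][:3,3],d/np.linalg.norm(d)
def onz(c,uv,z):
    o,d=ray(c,uv); return o+d*(z-o[2])/d[2]
def tri(a,b):
    (o,d),(p,e)=a,b
    t=np.linalg.lstsq(np.c_[d,-e],p-o,rcond=None)[0]; A=o+d*t[0];B=p+e*t[1]; return (A+B)/2,np.linalg.norm(A-B)
def proj(c,P):
    q=np.linalg.inv(c['T'])@np.append(P,1); q=np.array([[q[0],-q[1],-q[2]]])
    return cv2.projectPoints(q,np.zeros(3),np.zeros(3),c['K'],c['d'])[0][0,0]
E
python3 - <<'E'
from h import *
print(observe())
for n in ('scene','side','wrist'):
    im,c=shot(n,n+'0.png'); print(n,c['K'][0,0],c['d'],c['T'].round(3).tolist())
E
```

```text
{'clock': 0.0, 'qpos': array([ 1.10980741,  0.41191967, -0.0126865 ,  1.59705257,  0.00558858,
        1.13431599, -0.08218808]), 'qd': array([ 7.72516539e-05, -6.38299541e-05,  1.47409865e-03,  1.19728870e-03,
       -5.62880396e-04,  6.86254213e-05, -5.32562114e-04]), 'joint_torque': array([-1.18094948e-03, -6.00613689e+01,  6.81749023e-01, -2.99404353e+01,
        1.39280601e-02,  1.05757179e-02, -1.22836815e-05]), 'ee_pos': array([ 0.23896594, -0.57691751,  0.20473745]), 'ee_rot': array([-8.00541670e-04,  9.80775362e-01,  1.95138414e-01, -2.19364379e-04]), 'ft_force': array([-0.30035989,  0.07279251, -0.33808252]), 'torque': array([0.02995777, 0.00409061, 0.00013941]), 'finger_force': 0.0, 'finger_gap': 0.9981775683873}
scene 532.998679023652 [-0.12965739  0.          0.          0.          0.        ] [[-0.586, 0.563, -0.583, -0.134], [-0.811, -0.407, 0.421, 0.497], [-0.0, 0.719, 0.695, 0.971], [0.0, 0.0, 0.0, 1.0]]
side 489.15178837556203 [-0.10730833  0.          0.          0.          0.        ] [[-0.543, 0.705, -0.455, 0.076], [-0.839, -0.456, 0.295, 0.319], [0.001, 0.543, 0.84, 1.062], [0.0, 0.0, 0.0, 1.0]]
wrist 397.8996763999001 [0.00751782 0.         0.         0.         0.        ] [[0.382, 0.891, 0.247, 0.301], [-0.924, 0.368, 0.102, -0.551], [-0.0, -0.267, 0.964, 0.374], [0.0, 0.0, 0.0, 1.0]]
```

View pics/scene0.png

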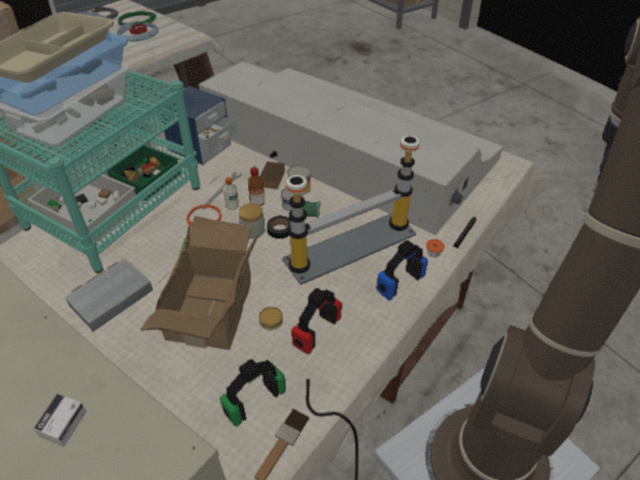

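View pics/side0.png

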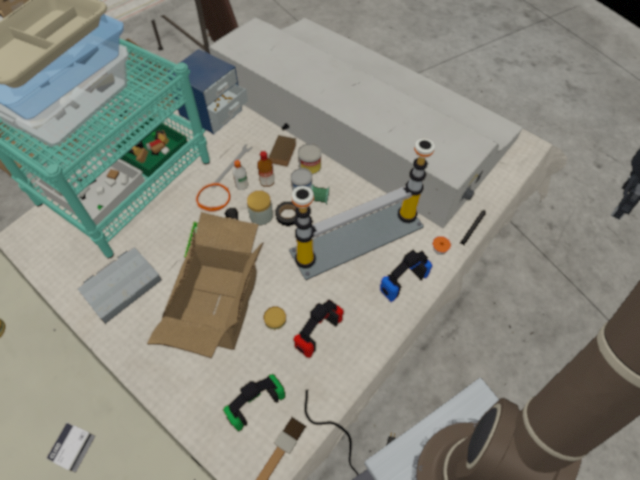

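The scene shows red (318,320), blue (402,270) and green (253,390) muffs. The caps are at about (297,184) left and (410,143) right in the scene, and (302,196) and (424,148) in the side view. The carton is left of the light.

```bash
cat > m0.py <<'E'
from h import *
S,cs=shot('scene'); D,cd=shot('side')
def blobs(im,lo,hi,box=None,n=2,amin=15):
    m=cv2.inRange(cv2.cvtColor(im,cv2.COLOR_BGR2HSV),lo,hi)
    if box: b=np.zeros_like(m); x0,y0,x1,y1=box; b[y0:y1,x0:x1]=m[y0:y1,x0:x1]; m=b
    k,_,st,ce=cv2.connectedComponentsWithStats(m)
    o=sorted(range(1,k),key=lambda i:-st[i,4])[:n]
    return [(ce[i].round(1),st[i]) for i in o if st[i,4]>=amin]
W=((0,0,200),(180,60,255))
for nm,b1,b2 in (('L',(280,170,315,205),(288,180,318,212)),('R',(396,130,424,160),(410,136,440,165))):
    # cap disc: bounding box upper part
    r=[]
    for im,c,b in ((S,cs,b1),(D,cd,b2)):
        q=blobs(im,*W,b,1); print(nm,q); ctr,st=q[0]
        r.append(ray(c,(st[0]+st[2]/2,st[1]+st[2]*.40)))
    print(nm,tri(*r))
C={'red':((0,150,90),(6,255,255)),'blue':((105,140,60),(125,255,255)),'green':((60,120,60),(85,255,255))}
box={'red':(280,280,350,360),'blue':(370,235,440,305),'green':(215,350,295,430)}
for k in C:
    for im,c in ((S,cs),(D,cd)):
        q=blobs(im,*C[k],box[k],2)
        print(k,[(a,s[4],onz(c,a,.03).round(3)) for a,s in q])
A=np.hstack([cv2.resize(S[120:420,220:440],None,fx=1.8,fy=2,interpolation=3),cv2.resize(D[120:420,220:440],None,fx=1.8,fy=2,interpolation=3)])
cv2.imwrite('pics/m0.png',A); print(A.shape)
E
python3 m0.py
```

```text
L []Traceback (most recent call last):
  File "m0.py", line 14, in <module>
    q=blobs(im,*W,b,1); print(nm,q); ctr,st=q[0]
                                            ~^^^
IndexError: list index out of range
```

```bash
python3 - <<'E'
from h import *
S=cv2.imread('pics/scene0.png'); print(S[174:194:2,286:308:3].tolist())
E
sed -i 's/W=.*/W=((0,0,165),(180,75,255))/' m0.py; python3 m0.py
```

```text
[[[133, 144, 152], [102, 111, 113], [116, 127, 130], [124, 132, 133], [126, 135, 139], [114, 123, 124], [112, 120, 124], [105, 113, 117]], [[137, 148, 153], [117, 121, 124], [146, 155, 154], [120, 126, 126], [119, 124, 125], [147, 155, 154], [119, 127, 130], [87, 96, 97]], [[138, 149, 155], [154, 162, 164], [47, 50, 48], [35, 37, 34], [31, 34, 35], [73, 78, 77], [159, 166, 166], [56, 59, 78]], [[148, 160, 163], [125, 133, 134], [25, 30, 33], [34, 38, 37], [27, 29, 30], [29, 31, 32], [162, 171, 171], [81, 86, 105]], [[138, 150, 153], [150, 156, 156], [31, 31, 30], [32, 31, 34], [23, 23, 23], [51, 56, 57], [165, 172, 171], [77, 86, 111]], [[115, 129, 144], [175, 185, 184], [124, 131, 131], [85, 90, 93], [94, 101, 100], [154, 159, 160], [144, 153, 152], [58, 88, 115]], [[84, 104, 140], [132, 139, 140], [161, 170, 170], [166, 177, 175], [163, 171, 170], [144, 151, 150], [109, 117, 124], [46, 84, 109]], [[73, 85, 112], [87, 102, 127], [114, 121, 123], [125, 129, 128], [126, 132, 132], [112, 119, 127], [60, 77, 122], [54, 98, 114]], [[108, 113, 116], [49, 74, 120], [60, 80, 129], [69, 90, 
[... 862 characters left out ...]
417, 0.136, 0.03 ])), (array([339.2, 312.6]), np.int32(65), array([0.44 , 0.025, 0.03 ]))]
blue [(array([386.5, 284.9]), np.int32(316), array([ 0.427, -0.11 ,  0.03 ])), (array([423.1, 265.6]), np.int32(85), array([ 0.421, -0.223,  0.03 ]))]
blue [(array([389.5, 287.9]), np.int32(261), array([ 0.428, -0.11 ,  0.03 ])), (array([426.9, 267.8]), np.int32(70), array([ 0.421, -0.22 ,  0.03 ]))]
green [(array([231.3, 409.8]), np.int32(292), array([0.361, 0.341, 0.03 ])), (array([280.1, 380.9]), np.int32(147), array([0.36 , 0.229, 0.03 ]))]
green [(array([233.2, 418.4]), np.int32(191), array([0.361, 0.343, 0.03 ])), (array([277.3, 386.7]), np.int32(159), array([0.369, 0.232, 0.03 ]))]
(600, 792, 3)
```

View pics/m0.png

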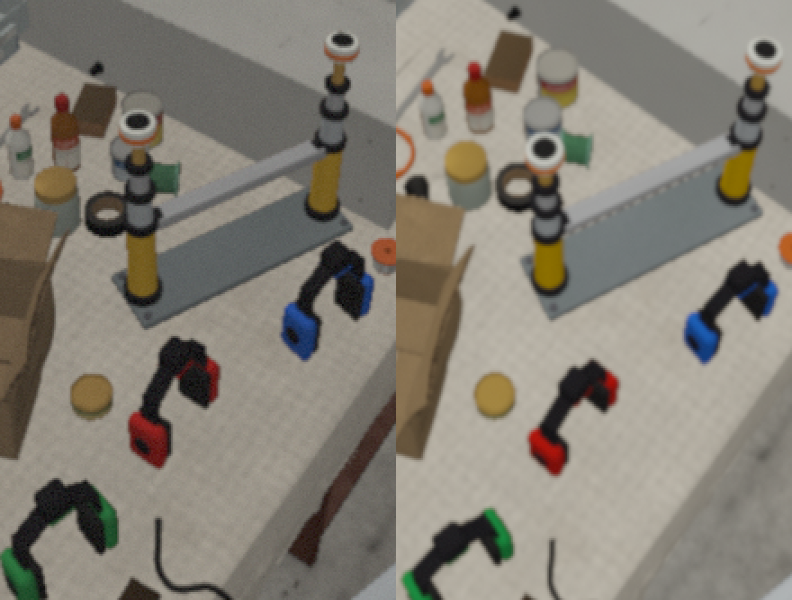

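```bash
python3 - <<'E'
from h import *
cs,cd=cam('scene'),cam('side')
for a,b in (((296.3,182),(302.2,196.5)),((409.6,141),(425,145.5))): print(tri(ray(cs,a),ray(cd,b)))
for a in ((282.8,258.5),(301.7,283),(415.6,234.5)): print('s',onz(cs,a,.012).round(3))
for a in ((291,251),(306.5,279.5),(423,226)): print('d',onz(cd,a,.012).round(3))
T=pose();print(T.round(3))
# outer tube foot rings
for c,a in ((cs,(299,267)),(cs,(398.5,226)),(cd,(305,264)),(cd,(407.5,219))): print(onz(c,a,.015).round(3))
E
```

```text
(array([0.60380234, 0.01547106, 0.27838317]), np.float64(0.00018070899689075792))
(array([ 0.58080215, -0.28848159,  0.27493065]), np.float64(0.001072627150575563))
s [0.654 0.03  0.012]
s [0.561 0.037 0.012]
s [ 0.524 -0.298  0.012]
d [0.651 0.027 0.012]
d [0.562 0.038 0.012]
d [ 0.53  -0.302  0.012]
[[ 0.924  0.383 -0.     0.239]
 [ 0.383 -0.924  0.    -0.577]
 [-0.    -0.    -1.     0.205]
 [ 0.     0.     0.     1.   ]]
[0.605 0.015 0.015]
[ 0.572 -0.281  0.015]
[0.599 0.019 0.015]
[ 0.568 -0.28   0.015]
```

play_rows([
  {"dz": -0.8},
  {"dz": -0.8},
  {"dz": -0.8,"dx": 0.2},
  {"dx": 0.9,"dy": -0.25},
  {"dx": 0.9,"dy": -0.25},
  {"dx": 0.9,"dy": -0.25},
  {"dx": 0.9,"dy": -0.25},
  {"dx": 0.9,"dy": -0.25},
], grip=-1)

```text
schema error: expected keys dx, dy, dz, spin
```

play_rows([
  {"dx": 0.5,"dy": -0.25},
  {},
  {},
  {},
])

```text
schema error: expected keys dx, dy, dz, spin
```

```bash
python3 - <<'E'
from h import *
im,c=shot('wrist','w1.png'); print(pose().round(4).tolist(),c['T'].round(3).tolist(),observe()['qpos'].round(2))
for P in ((.581,-.288,.275),(.604,.0155,.278)): print(proj(c,P))
E
```

```text
[[0.9239, 0.3827, -0.0, 0.2392], [0.3827, -0.9239, 0.0001, -0.5774], [0.0, -0.0001, -1.0, 0.2055], [0.0, 0.0, 0.0, 1.0]] [[0.382, 0.891, 0.246, 0.301], [-0.924, 0.368, 0.103, -0.551], [0.001, -0.267, 0.964, 0.374], [0.0, 0.0, 0.0, 1.0]] [ 1.11  0.41 -0.01  1.6   0.01  1.13 -0.08]
[1.04454294e+10 2.85282370e+10]
[12475.64558097 15246.49631191]
```

View pics/w1.png

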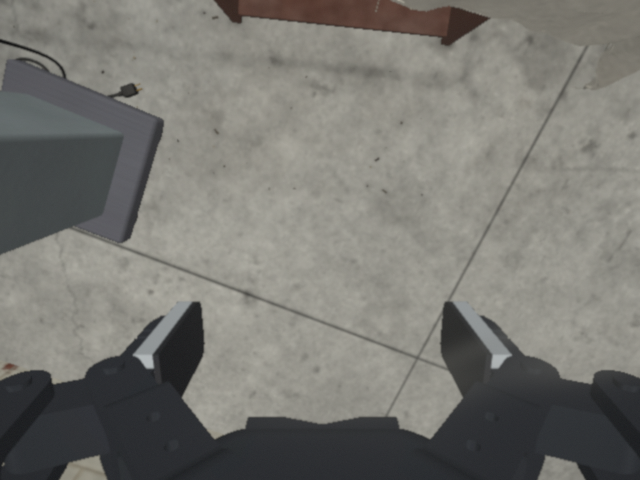

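The wrist view shows only floor and open fingers; the rows were refused because every key is needed.

play_rows([
  {"dx": 0,"dy": 0,"dz": -0.8,"spin": 0},
  {"dx": 0,"dy": 0,"dz": -0.8,"spin": 0},
  {"dx": 0.2,"dy": 0,"dz": -0.8,"spin": 0},
  {"dx": 0.9,"dy": -0.25,"dz": 0,"spin": 0},
  {"dx": 0.9,"dy": -0.25,"dz": 0,"spin": 0},
  {"dx": 0.9,"dy": -0.25,"dz": 0,"spin": 0},
  {"dx": 0.9,"dy": -0.25,"dz": 0,"spin": 0},
  {"dx": 0.9,"dy": -0.25,"dz": 0,"spin": 0},
], grip=-1)

```text
clock: 1.4
ee_pos: [0.4722, -0.399, 0.3498]
ee_rot: [0.0, 0.981, 0.195, 0.0]
ft_force: [0.7, -1.1, 0.3]
finger_gap: -0.003
finger_force: 0.0
```

play_rows([
  {"dx": 0.5,"dy": -0.25,"dz": 0,"spin": 0},
  {"dx": 0,"dy": 0,"dz": 0,"spin": 0},
  {"dx": 0,"dy": 0,"dz": 0,"spin": 0},
  {"dx": 0,"dy": 0,"dz": 0,"spin": 0},
])

```text
clock: 1.9
ee_pos: [0.492, -0.3762, 0.3497]
ee_rot: [0.0, 0.981, 0.194, -0.0]
ft_force: [-0.0, -0.0, 0.1]
finger_gap: -0.001
finger_force: 0.0
```

```bash
python3 - <<'E'
from h import *
im,c=shot('wrist','w2.png'); print(pose().round(4).tolist(),observe()['qpos'].round(2))
for P in ((.581,-.288,.275),(.604,.0155,.278)): print(proj(c,P))
E
```

```text
[[0.9247, 0.3807, -0.0002, 0.492], [0.3807, -0.9247, -0.0005, -0.3761], [-0.0004, 0.0004, -1.0, 0.3497], [0.0, 0.0, 0.0, 1.0]] [ 0.68  0.33 -0.14  1.38  0.05  1.43 -0.65]
[236.3927642  37.3099551]
[-402.74074848 -311.40945663]
```

View pics/w2.png

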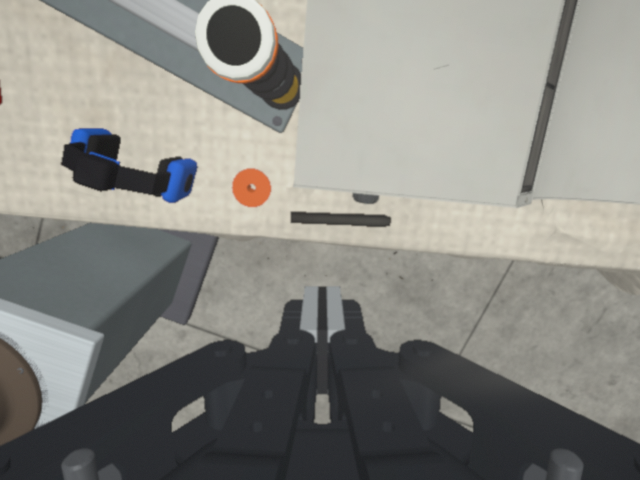

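The right cap's centre appears at (235,36), which matches the prediction (236,37). The blue muffs are at (130,165) and the reel at (252,187). Next I move over the right cap.

play_rows([
  {"dx": 0.48,"dy": -0.2,"dz": 0,"spin": 0},
  {"dx": 0.48,"dy": -0.2,"dz": 0,"spin": 0},
  {"dx": 0.48,"dy": -0.2,"dz": 0,"spin": 0},
  {"dx": 0.48,"dy": -0.19,"dz": 0,"spin": 0},
  {"dx": 0,"dy": 0,"dz": 0.4,"spin": 0},
  {"dx": 0,"dy": 0,"dz": 0.4,"spin": 0},
  {"dx": 0,"dy": 0,"dz": 0.15,"spin": 0},
  {"dx": 0,"dy": 0,"dz": 0,"spin": 0},
])

```text
clock: 2.95
ee_pos: [0.5808, -0.2875, 0.2925]
ee_rot: [-0.0, 0.981, 0.195, -0.0]
ft_force: [-0.0, -0.1, 0.1]
finger_gap: 0.003
finger_force: 0.0
```

play_rows([
  {"dx": 0,"dy": 0,"dz": 0.08,"spin": 0},
  {"dx": 0,"dy": 0,"dz": 0.08,"spin": 0},
  {"dx": 0,"dy": 0,"dz": 0.08,"spin": 0},
  {"dx": 0,"dy": 0,"dz": 0.08,"spin": 0},
  {"dx": 0,"dy": 0,"dz": 0.08,"spin": 0},
  {"dx": 0,"dy": 0,"dz": 0.08,"spin": 0},
  {"dx": 0,"dy": 0,"dz": 0.08,"spin": 0},
  {"dx": 0,"dy": 0,"dz": 0.08,"spin": 0},
])

```text
clock: 3.95
ee_pos: [0.5813, -0.2869, 0.2539]
ee_rot: [0.0, 0.981, 0.195, 0.0]
ft_force: [-0.2, 0.4, 3.3]
finger_gap: 0.001
finger_force: 1.7
```

play_rows([
  {"dx": 0,"dy": 0,"dz": 0.08,"spin": 0},
  {"dx": 0,"dy": 0,"dz": 0.08,"spin": 0},
  {"dx": 0,"dy": 0,"dz": 0.08,"spin": 0},
  {"dx": 0,"dy": 0,"dz": 0.08,"spin": 0},
  {"dx": 0,"dy": 0,"dz": 0.08,"spin": 0},
  {"dx": 0,"dy": 0,"dz": 0.08,"spin": 0},
  {"dx": 0,"dy": 0,"dz": 0.08,"spin": 0},
  {"dx": 0,"dy": 0,"dz": 0.08,"spin": 0},
])

```text
clock: 4.95
ee_pos: [0.5814, -0.287, 0.2155]
ee_rot: [0.0, 0.981, 0.195, 0.0]
ft_force: [-1.3, 0.4, 5.9]
finger_gap: -0.003
finger_force: 2.9
```

play_rows([
  {"dx": 0,"dy": 0,"dz": 0.08,"spin": 0},
  {"dx": 0,"dy": 0,"dz": 0.08,"spin": 0},
  {"dx": 0,"dy": 0,"dz": 0.08,"spin": 0},
  {"dx": 0,"dy": 0,"dz": 0.08,"spin": 0},
  {"dx": 0,"dy": 0,"dz": 0.08,"spin": 0},
  {"dx": 0,"dy": 0,"dz": 0.08,"spin": 0},
  {"dx": 0,"dy": 0,"dz": 0.06,"spin": 0},
  {"dx": 0,"dy": 0,"dz": 0.04,"spin": 0},
])

```text
clock: 5.95
ee_pos: [0.5814, -0.287, 0.1816]
ee_rot: [0.0, 0.981, 0.195, 0.0]
ft_force: [-2.2, 2.5, 8.8]
finger_gap: -0.0
finger_force: 4.4
```

play_rows([
  {"dx": 0,"dy": 0,"dz": 0.03,"spin": 0},
  {"dx": 0,"dy": 0,"dz": 0.03,"spin": 0},
])

```text
clock: 6.2
ee_pos: [0.5814, -0.287, 0.1781]
ee_rot: [0.0, 0.981, 0.195, 0.0]
ft_force: [-2.1, 0.4, 8.3]
finger_gap: -0.001
finger_force: 4.3
```

play_rows([
  {"dx": 0,"dy": 0,"dz": 0.03,"spin": 0},
  {"dx": 0,"dy": 0,"dz": 0.02,"spin": 0},
  {"dx": 0,"dy": 0,"dz": 0,"spin": 0},
])

```text
clock: 6.58
ee_pos: [0.5814, -0.287, 0.1749]
ee_rot: [0.0, 0.981, 0.195, 0.0]
ft_force: [-2.3, 1.5, 6.9]
finger_gap: -0.001
finger_force: 3.6
```

play_rows([
  {"dx": 0,"dy": 0,"dz": 0.03,"spin": 0},
  {"dx": 0,"dy": 0,"dz": 0.03,"spin": 0},
  {"dx": 0,"dy": 0,"dz": 0,"spin": 0},
])

```text
clock: 6.95
ee_pos: [0.5814, -0.287, 0.1713]
ee_rot: [0.0, 0.981, 0.195, 0.0]
ft_force: [-1.9, 0.2, 7.3]
finger_gap: -0.002
finger_force: 3.4
```

play_rows([
  {"dx": 0,"dy": 0,"dz": 0.04,"spin": 0},
  {"dx": 0,"dy": 0,"dz": 0.04,"spin": 0},
  {"dx": 0,"dy": 0,"dz": 0,"spin": 0},
])

```text
clock: 7.32
ee_pos: [0.5814, -0.287, 0.1664]
ee_rot: [0.0, 0.981, 0.195, 0.0]
ft_force: [-0.4, 1.0, 5.4]
finger_gap: -0.005
finger_force: 3.2
```

```bash
python3 - <<'E'
from h import *
a,c=shot('scene');b,c=shot('side')
A=np.hstack([cv2.resize(a[110:260,360:460],None,fx=4,fy=4,interpolation=3),cv2.resize(b[110:260,375:475],None,fx=4,fy=4,interpolation=3)])
cv2.imwrite('pics/m1.png',A)
E
```

```text
(no output)
```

View pics/m1.png

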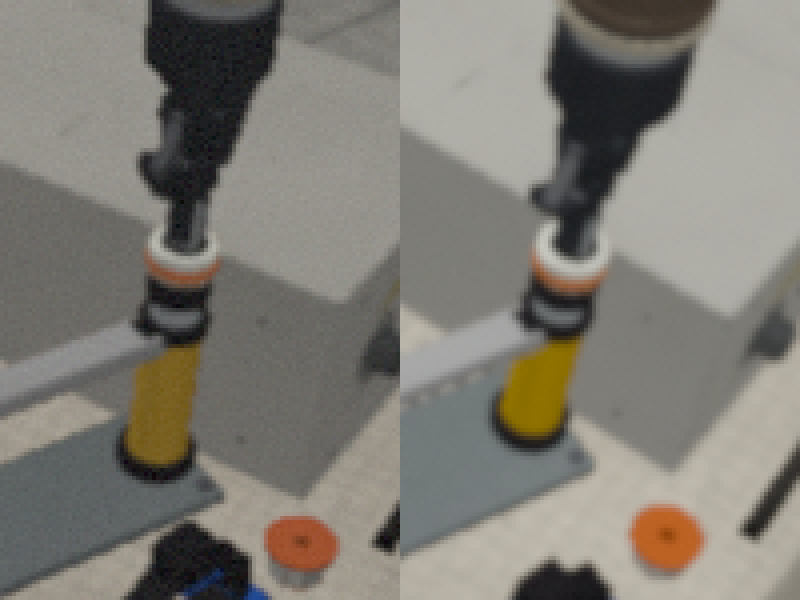

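The inner and middle tubes are home and the lower tube still shows about 15 mm (at about (175,315) in the left crop). I keep pushing.

play_rows([
  {"dx": 0,"dy": 0,"dz": 0.06,"spin": 0},
  {"dx": 0,"dy": 0,"dz": 0.06,"spin": 0},
  {"dx": 0,"dy": 0,"dz": 0.06,"spin": 0},
  {"dx": 0,"dy": 0,"dz": 0.05,"spin": 0},
  {"dx": 0,"dy": 0,"dz": 0,"spin": 0},
])

```text
clock: 8.05
ee_pos: [0.5814, -0.287, 0.1524]
ee_rot: [0.0, 0.981, 0.195, 0.0]
ft_force: [-1.3, 0.4, 5.2]
finger_gap: 0.001
finger_force: 2.8
```

```bash
cat > mast.py <<'E'
from h import *
def run(x0,x1,y0,y1):
    im,c=shot('scene'); h=cv2.cvtColor(im,cv2.COLOR_BGR2HSV)
    o=cv2.inRange(h,(3,110,110),(16,255,255))[y0:y1,x0:x1]; y=cv2.inRange(h,(18,120,70),(32,255,255))[y0:y1,x0:x1]
    for n,m in (('orange',o),('yellow',y)):
        r,cc=np.nonzero(m); print(n,len(r),(r.min()+y0,r.max()+y0,cc.mean()+x0) if len(r) else None)
E
python3 - <<'E'
from mast import *
im,c=shot('scene','s2.png')
run(390,420,160,232)
E
```

```text
orange 32 (np.int64(180), np.int64(184), np.float64(404.03125))
yellow 405 (np.int64(196), np.int64(225), np.float64(400.40246913580245))
```

play_rows([
  {"dx": 0,"dy": 0,"dz": 0.05,"spin": 0},
  {"dx": 0,"dy": 0,"dz": 0.05,"spin": 0},
  {"dx": 0,"dy": 0,"dz": 0.05,"spin": 0},
  {"dx": 0,"dy": 0,"dz": 0,"spin": 0},
])

```text
clock: 8.65
ee_pos: [0.5821, -0.2873, 0.1504]
ee_rot: [0.002, 0.981, 0.195, 0.002]
ft_force: [-17.4, 7.0, 48.1]
finger_gap: 0.006
finger_force: 23.7
```

```bash
python3 - <<'E'
from h import *
a,c=shot('scene');b,d=shot('side'); w,e=shot('wrist')
T=pose()
for dz in (-.05,-.026,-.013,0,): print(dz,proj(e,(T@[0,0,dz,1])[:3]))
for P in ((.5745,-.285,.177),(.581,-.287,.177),(.581,-.287,.15)): print(proj(c,P),proj(d,P))
A=np.hstack([cv2.resize(a[130:235,365:440],None,fx=4,fy=4,interpolation=3),cv2.resize(w[200:410,240:440],None,fx=2,fy=2,interpolation=3)])
cv2.imwrite('pics/m2.png',A);print(A.shape)
E
```

```text
-0.05 [323.17066441 337.56442307]
-0.026 [322.91597208 306.50656268]
-0.013 [322.80730811 293.25429463]
0 [322.71372649 281.84069832]
[405.90234425 176.24401123] [417.95028899 176.62132204]
[404.69106901 174.6310052 ] [416.85889847 174.49520019]
[403.48160549 183.29240724] [415.00012112 181.75901696]
(420, 700, 3)
```

View pics/m2.png

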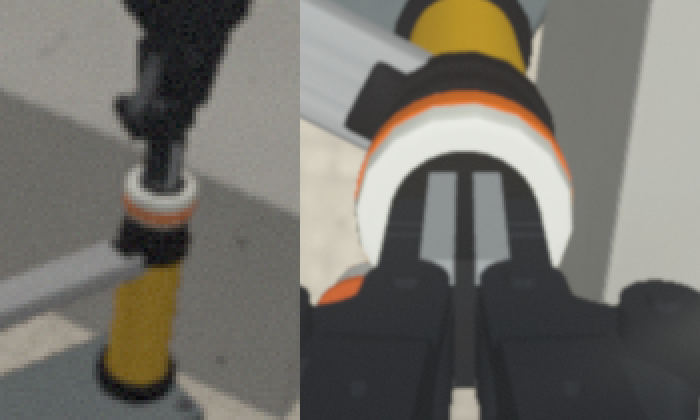

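The crop shows the right mast home, with the cap on its collars at (160,215) and no tube visible. The fingertips sit in the cap's recess. I'll retreat gently.

play_rows([
  {"dx": 0,"dy": 0,"dz": -0.05,"spin": 0},
  {"dx": 0,"dy": 0,"dz": -0.1,"spin": 0},
  {"dx": 0,"dy": 0,"dz": -0.1,"spin": 0},
  {"dx": 0,"dy": 0,"dz": -0.1,"spin": 0},
  {"dx": 0,"dy": 0,"dz": 0,"spin": 0},
])

```text
clock: 9.43
ee_pos: [0.5815, -0.287, 0.1642]
ee_rot: [0.0, 0.981, 0.195, 0.0]
ft_force: [0.2, -0.1, 0.7]
finger_gap: -0.002
finger_force: 0.0
```

```bash
python3 - <<'E'
from mast import *
run(390,420,160,232)
E
```

```text
orange 35 (np.int64(180), np.int64(185), np.float64(403.62857142857143))
yellow 404 (np.int64(196), np.int64(225), np.float64(400.3514851485148))
```

play_rows([
  {"dx": 0,"dy": 0,"dz": -0.4,"spin": 0},
  {"dx": 0,"dy": 0,"dz": -0.8,"spin": 0},
  {"dx": 0,"dy": 0,"dz": -0.8,"spin": 0},
  {"dx": 0,"dy": 0,"dz": -0.8,"spin": 0},
  {"dx": 0.28,"dy": -0.56,"dz": 0,"spin": 0},
  {"dx": 0.28,"dy": -0.56,"dz": 0,"spin": 0},
  {"dx": 0.28,"dy": -0.56,"dz": 0,"spin": 0},
  {"dx": 0.28,"dy": -0.56,"dz": 0,"spin": 0},
])

```text
clock: 10.48
ee_pos: [0.5918, -0.1359, 0.3317]
ee_rot: [-0.0, 0.981, 0.195, -0.0]
ft_force: [0.4, 1.3, 0.5]
finger_gap: 0.003
finger_force: 0.0
```

play_rows([
  {"dx": 0.28,"dy": -0.56,"dz": 0,"spin": 0},
  {"dx": 0.28,"dy": -0.56,"dz": 0,"spin": 0},
  {"dx": 0.28,"dy": -0.56,"dz": 0,"spin": 0},
  {"dx": 0.28,"dy": -0.56,"dz": 0,"spin": 0},
  {"dx": 0,"dy": 0,"dz": 0,"spin": 0},
])

```text
clock: 11.1
ee_pos: [0.6023, 0.0171, 0.3317]
ee_rot: [-0.001, 0.98, 0.198, -0.0]
ft_force: [-0.5, -0.2, 0.1]
finger_gap: 0.002
finger_force: 0.0
```

```bash
python3 - <<'E'
from mast import *
im,c=shot('wrist','w3.png'); T=pose(); print(T.round(4).tolist())
p=proj(c,(.604,.0155,.278)); print(p)
g=cv2.cvtColor(im,cv2.COLOR_BGR2HSV); m=cv2.inRange(g,(0,0,190),(180,40,255)); k,_,st,ce=cv2.connectedComponentsWithStats(m)
for i in np.argsort(-st[1:,4])[:3]+1: print(st[i],ce[i])
run(280,315,170,285)
E
```

```text
[[0.9227, 0.3855, -0.0007, 0.6024], [0.3855, -0.9227, 0.0002, 0.0143], [-0.0006, -0.0005, -1.0, 0.3317], [0.0, 0.0, 0.0, 1.0]]
[326.17459859 246.12400797]
[    0     0   609   374 92345] [332.99978342 198.0500731 ]
[  0 191  43  52 904] [ 14.96238938 214.60066372]
[395  59  31  35 797] [409.4378921   75.46047679]
orange 52 (np.int64(183), np.int64(192), np.float64(296.53846153846155))
yellow 527 (np.int64(183), np.int64(268), np.float64(298.71157495256165))
```

play_rows([
  {"dx": 0,"dy": 0,"dz": 0.2,"spin": 0},
  {"dx": 0,"dy": 0,"dz": 0.3,"spin": 0},
  {"dx": 0,"dy": 0,"dz": 0.1,"spin": 0},
  {"dx": 0,"dy": 0,"dz": 0.08,"spin": 0},
  {"dx": 0,"dy": 0,"dz": 0.08,"spin": 0},
  {"dx": 0,"dy": 0,"dz": 0.08,"spin": 0},
  {"dx": 0,"dy": 0,"dz": 0.08,"spin": 0},
  {"dx": 0,"dy": 0,"dz": 0.08,"spin": 0},
])

```text
clock: 12.2
ee_pos: [0.6026, 0.0129, 0.2719]
ee_rot: [0.0, 0.981, 0.195, 0.0]
ft_force: [-0.8, 0.6, -0.7]
finger_gap: 0.002
finger_force: 0.0
```

play_rows([
  {"dx": 0,"dy": 0,"dz": 0.08,"spin": 0},
  {"dx": 0,"dy": 0,"dz": 0.08,"spin": 0},
  {"dx": 0,"dy": 0,"dz": 0.08,"spin": 0},
  {"dx": 0,"dy": 0,"dz": 0.08,"spin": 0},
  {"dx": 0,"dy": 0,"dz": 0.08,"spin": 0},
  {"dx": 0,"dy": 0,"dz": 0.08,"spin": 0},
  {"dx": 0,"dy": 0,"dz": 0.08,"spin": 0},
  {"dx": 0,"dy": 0,"dz": 0.08,"spin": 0},
])

```text
clock: 13.2
ee_pos: [0.6026, 0.0128, 0.2336]
ee_rot: [0.0, 0.981, 0.195, 0.0]
ft_force: [-1.3, -0.1, 3.5]
finger_gap: 0.002
finger_force: 1.7
```

play_rows([
  {"dx": 0,"dy": 0,"dz": 0.08,"spin": 0},
  {"dx": 0,"dy": 0,"dz": 0.08,"spin": 0},
  {"dx": 0,"dy": 0,"dz": 0.08,"spin": 0},
  {"dx": 0,"dy": 0,"dz": 0.08,"spin": 0},
  {"dx": 0,"dy": 0,"dz": 0.08,"spin": 0},
  {"dx": 0,"dy": 0,"dz": 0.08,"spin": 0},
  {"dx": 0,"dy": 0,"dz": 0.08,"spin": 0},
  {"dx": 0,"dy": 0,"dz": 0.08,"spin": 0},
])

```text
clock: 14.2
ee_pos: [0.6026, 0.0129, 0.1954]
ee_rot: [0.0, 0.981, 0.195, 0.0]
ft_force: [-3.0, 0.0, 6.1]
finger_gap: 0.003
finger_force: 2.9
```

play_rows([
  {"dx": 0,"dy": 0,"dz": 0.08,"spin": 0},
  {"dx": 0,"dy": 0,"dz": 0.08,"spin": 0},
  {"dx": 0,"dy": 0,"dz": 0.08,"spin": 0},
  {"dx": 0,"dy": 0,"dz": 0.08,"spin": 0},
  {"dx": 0,"dy": 0,"dz": 0.08,"spin": 0},
  {"dx": 0,"dy": 0,"dz": 0.08,"spin": 0},
  {"dx": 0,"dy": 0,"dz": 0.08,"spin": 0},
])

```text
clock: 15.08
ee_pos: [0.6026, 0.0129, 0.1623]
ee_rot: [0.0, 0.981, 0.195, 0.0]
ft_force: [-3.7, -0.7, 9.5]
finger_gap: -0.003
finger_force: 4.7
```

play_rows([
  {"dx": 0,"dy": 0,"dz": 0.08,"spin": 0},
  {"dx": 0,"dy": 0,"dz": 0.07,"spin": 0},
  {"dx": 0,"dy": 0,"dz": 0,"spin": 0},
])

```text
clock: 15.45
ee_pos: [0.6026, 0.0128, 0.1527]
ee_rot: [0.0, 0.981, 0.195, 0.0]
ft_force: [-0.6, 0.1, 4.1]
finger_gap: -0.001
finger_force: 2.2
```

play_rows([
  {"dx": 0,"dy": 0,"dz": 0.05,"spin": 0},
  {"dx": 0,"dy": 0,"dz": 0.05,"spin": 0},
  {"dx": 0,"dy": 0,"dz": 0.05,"spin": 0},
  {"dx": 0,"dy": 0,"dz": 0,"spin": 0},
])

```text
clock: 15.95
ee_pos: [0.6031, 0.0129, 0.1503]
ee_rot: [0.001, 0.981, 0.195, 0.002]
ft_force: [-19.1, -2.6, 50.6]
finger_gap: -0.002
finger_force: 25.2
```

play_rows([
  {"dx": 0,"dy": 0,"dz": -0.05,"spin": 0},
  {"dx": 0,"dy": 0,"dz": -0.1,"spin": 0},
  {"dx": 0,"dy": 0,"dz": -0.1,"spin": 0},
  {"dx": 0,"dy": 0,"dz": -0.2,"spin": 0},
  {"dx": 0,"dy": 0,"dz": -0.8,"spin": 0},
  {"dx": 0,"dy": 0,"dz": -0.8,"spin": 0},
  {"dx": 0,"dy": 0,"dz": -0.8,"spin": 0},
  {"dx": -0.45,"dy": -0.25,"dz": -0.3,"spin": 0},
])

```text
clock: 16.95
ee_pos: [0.5735, 0.0163, 0.3355]
ee_rot: [0.0, 0.981, 0.195, 0.002]
ft_force: [0.2, -0.4, 0.0]
finger_gap: 0.001
finger_force: 0.0
```

play_rows([
  {"dx": -0.45,"dy": -0.25,"dz": -0.2,"spin": -1},
  {"dx": -0.45,"dy": -0.25,"dz": 0,"spin": -1},
  {"dx": -0.45,"dy": -0.25,"dz": 0,"spin": -1},
  {"dx": 0,"dy": 0,"dz": 0,"spin": -1},
  {"dx": 0,"dy": 0,"dz": 0,"spin": -1},
  {"dx": 0,"dy": 0,"dz": 0,"spin": -1},
  {"dx": 0,"dy": 0,"dz": 0,"spin": -0.7},
  {"dx": 0,"dy": 0,"dz": 0,"spin": 0},
], grip=0.3)

```text
clock: 17.95
ee_pos: [0.4803, 0.0109, 0.345]
ee_rot: [-0.0, 0.71, 0.704, 0.0]
ft_force: [0.2, -0.4, 0.7]
finger_gap: 0.653
finger_force: 0.0
```

```bash
python3 - <<'E'
from mast import *
im,c=shot('wrist','w4.png'); T=pose(); print(T.round(4).tolist(),observe()['qpos'].round(2))
run(280,315,170,285);run(390,420,160,232)
E
```

```text
[[0.0114, 0.9999, -0.0001, 0.4803], [0.9999, -0.0114, 0.0001, 0.0108], [0.0001, -0.0001, -1.0, 0.3449], [0.0, 0.0, 0.0, 1.0]] [ 0.27  0.09 -0.43  1.69  0.04  1.36 -0.17]
orange 46 (np.int64(221), np.int64(227), np.float64(297.3695652173913))
yellow 527 (np.int64(183), np.int64(268), np.float64(299.19354838709677))
orange 36 (np.int64(180), np.int64(185), np.float64(403.75))
yellow 403 (np.int64(196), np.int64(225), np.float64(400.3473945409429))
```

View pics/w4.png

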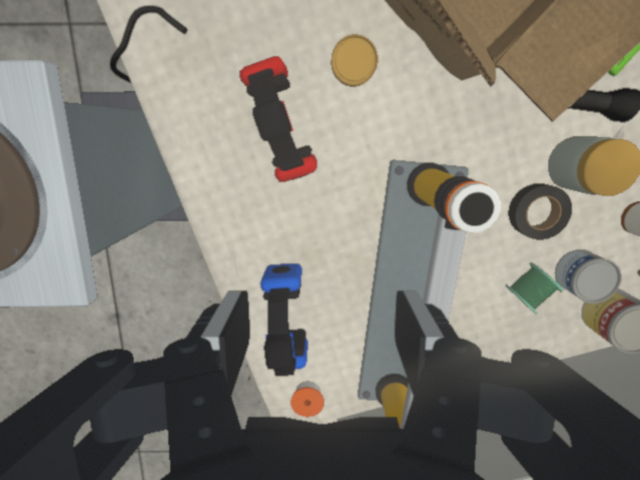

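The wrist view shows the red muffs' crown at about (272,121), with red cups at (264,70) and (297,167). The blue cups are at (281,278) and (297,350), and the left cap (475,208) is down.

```bash
cat > mm.py <<'E'
from h import *
C={'red':[((0,150,70),(7,255,255)),((174,150,70),(180,255,255))],'blue':[((105,140,50),(125,255,255))],'green':[((60,110,40),(88,255,255))]}
def cups(im,k):
    h=cv2.cvtColor(im,cv2.COLOR_BGR2HSV); m=sum(cv2.inRange(h,*r) for r in C[k])
    m=cv2.morphologyEx(m,cv2.MORPH_CLOSE,np.ones((7,7)))
    n,_,st,ce=cv2.connectedComponentsWithStats(m)
    return [(ce[i].round(1),int(st[i,4])) for i in (np.argsort(-st[1:,4])+1)[:3]]
def black(im,box,v=75):
    x0,y0,x1,y1=box; m=cv2.inRange(im[y0:y1,x0:x1].max(2),0,v); return m
def loc(T,P):  # tool-frame units to reach point
    return ((T[:3,:3].T@(np.array(P)-T[:3,3]))/.06).round(2)
E
python3 - <<'E'
from mm import *
im=cv2.imread('pics/w4.png'); c=cam('wrist')
for k in ('red','blue'):
    q=cups(im,k); print(k,q)
    for a,s in q[:2]: print(onz(c,a,.03).round(3),onz(c,a,.06).round(3))
P=onz(c,(272,120),.133); print(P,loc(pose(),P))
# scene match
S,cs=shot('scene'); print('scene red', cups(S,'red'),'tri', tri(ray(c,(272,120)),ray(cs,(322,292.5))))
E
```

```text
red [(array([263.7,  68.1]), 537), (array([297.3, 169.5]), 471)]
[0.416 0.144 0.03 ] [0.42 0.14 0.06]
[0.451 0.031 0.03 ] [0.452 0.034 0.06 ]
blue [(array([281.9, 278.8]), 734), (array([300.3, 358.3]), 157), (array([291.6, 337.8]), 22)]
[ 0.427 -0.109  0.03 ] [ 0.43  -0.098  0.06 ]
[ 0.447 -0.226  0.03 ] [ 0.449 -0.207  0.06 ]
[0.43507617 0.08626363 0.133     ] [ 1.25 -0.77  3.53]
scene red [(array([302.2, 339.3]), 395), (array([137.7,  28.7]), 91), (array([337.6, 308. ]), 80)] tri (array([0.4316018 , 0.08124507, 0.13209218]), np.float64(0.012101323995123451))
```

play_rows([
  {"dx": 0.4,"dy": -0.25,"dz": 0,"spin": 0},
  {"dx": 0.4,"dy": -0.25,"dz": 0.2,"spin": 0},
  {"dx": 0.45,"dy": -0.27,"dz": 0.5,"spin": 0},
  {"dx": 0,"dy": 0,"dz": 0.5,"spin": -0.9},
  {"dx": 0,"dy": 0,"dz": 0.3,"spin": -0.85},
  {"dx": 0,"dy": 0,"dz": 0,"spin": 0},
])

```text
clock: 18.9
ee_pos: [0.434, 0.0861, 0.2539]
ee_rot: [-0.001, 0.596, 0.803, -0.001]
ft_force: [-0.2, 0.2, 0.4]
finger_gap: 0.648
finger_force: 0.0
```

```bash
python3 - <<'E'
from mm import *
im,c=shot('wrist','w5.png'); T=pose(); print(T.round(4).tolist()); q=cups(im,'red'); print(q)
p=[onz(c,a,.05)[:2] for a,s in q[:2]]; print(p)
S,cs=shot('scene','s5.png')
print(proj(c,(.434,.084,.133)))
E
```

```text
[[-0.2887, 0.9574, -0.0008, 0.4347], [0.9574, 0.2887, 0.0001, 0.0863], [0.0003, -0.0007, -1.0, 0.2549], [0.0, 0.0, 0.0, 1.0]]
[(array([321.7, 141.5]), 822), (array([323.8, 259.6]), 341), (array([304., 199.]), 1)]
[array([0.41660702, 0.13950245]), array([0.45139244, 0.03167154])]
[322.24488672 225.05313378]
```

View pics/w5.png

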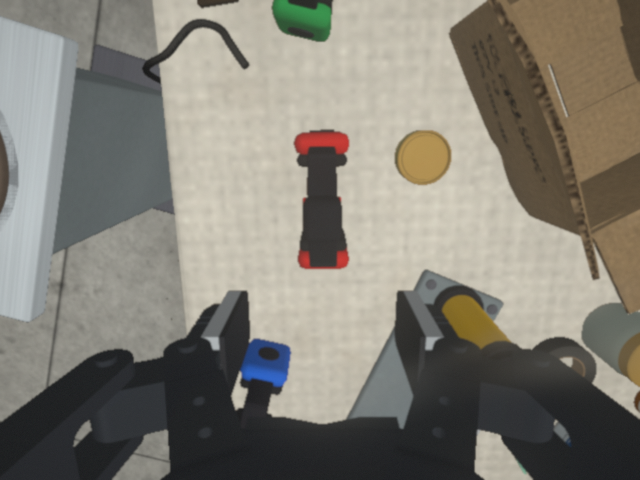

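The red muffs are centred between the fingers, with the crown block at about (322,217) and the tool aligned. I descend and grip.

play_rows([
  {"dx": 0,"dy": 0,"dz": 0.4,"spin": 0},
  {"dx": 0,"dy": 0,"dz": 0.5,"spin": 0},
  {"dx": 0,"dy": 0,"dz": 0.5,"spin": 0},
  {"dx": 0,"dy": 0,"dz": 0.5,"spin": 0},
  {"dx": 0,"dy": 0,"dz": 0.4,"spin": 0},
  {"dx": 0,"dy": 0,"dz": 0.13,"spin": 0},
  {"dx": 0,"dy": 0,"dz": 0,"spin": 0},
])

```text
clock: 19.88
ee_pos: [0.4353, 0.0863, 0.1095]
ee_rot: [0.0, 0.595, 0.803, 0.0]
ft_force: [0.8, 0.8, -0.1]
finger_gap: 0.651
finger_force: 0.0
```

play_rows([
  {"dx": 0,"dy": 0,"dz": 0,"spin": 0},
  {"dx": 0,"dy": 0,"dz": 0,"spin": 0},
  {"dx": 0,"dy": 0,"dz": 0,"spin": 0},
  {"dx": 0,"dy": 0,"dz": 0,"spin": 0},
], grip=-1, grip_force=40)

```text
clock: 20.38
ee_pos: [0.4349, 0.0862, 0.1092]
ee_rot: [0.0, 0.595, 0.804, 0.0]
ft_force: [0.6, -0.4, -0.6]
finger_gap: 0.001
finger_force: 0.0
```

The fingers closed empty, just above the crown. That agrees with the cap contact: the real tips are about 26 mm behind the reported TCP. I check this against the wrist image geometry before going lower.

```bash
python3 - <<'E'
from mm import *
im,c=shot('wrist','w6.png'); T=pose()
for z in (0,-.013,-.026,-.035):
    print(z,[proj(c,(T@[x,y,z,1])[:3]).round(0) for x,y in ((.011,-.008),(.011,.008),(-.011,.008))])
print([proj(c,P).round(0) for P in ((.434,.086,.133),)],cups(im,'red'))
E
```

```text
0 [array([305., 260.]), array([341., 260.]), array([340., 305.])]
-0.013 [array([304., 270.]), array([343., 270.]), array([342., 318.])]
-0.026 [array([303., 282.]), array([344., 282.]), array([343., 333.])]
-0.035 [array([302., 291.]), array([346., 291.]), array([345., 345.])]
[array([321., 306.])] [(array([318.9, 149. ]), 2374), (array([351. , 253.8]), 20), (array([286.7, 254.3]), 15)]
```

View pics/w6.png

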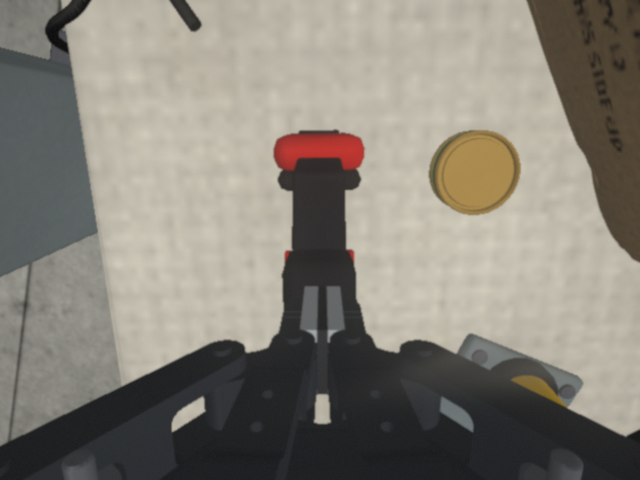

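The closed tips end at row 286, which confirms they are about 27 mm short of the TCP. The crown block is right under them (columns 285-355). I open, lower by 27 mm and grip again.

play_rows([
  {"dx": 0,"dy": 0,"dz": -0.2,"spin": 0},
  {"dx": 0,"dy": 0,"dz": 0,"spin": 0},
  {"dx": 0,"dy": 0,"dz": 0,"spin": 0},
  {"dx": 0.06,"dy": 0,"dz": 0,"spin": 0},
  {"dx": 0,"dy": 0,"dz": 0.3,"spin": 0},
  {"dx": 0,"dy": 0,"dz": 0.3,"spin": 0},
  {"dx": 0,"dy": 0,"dz": 0.05,"spin": 0},
  {"dx": 0,"dy": 0,"dz": 0,"spin": 0},
], grip=0.3)

```text
clock: 21.42
ee_pos: [0.4337, 0.0899, 0.0821]
ee_rot: [-0.0, 0.595, 0.804, -0.0]
ft_force: [0.7, -0.4, 0.4]
finger_gap: 0.651
finger_force: 0.0
```

play_rows([
  {"dx": 0,"dy": 0,"dz": 0,"spin": 0},
  {"dx": 0,"dy": 0,"dz": 0,"spin": 0},
  {"dx": 0,"dy": 0,"dz": 0,"spin": 0},
  {"dx": 0,"dy": 0,"dz": 0,"spin": 0},
], grip=-1, grip_force=40)

```text
clock: 21.92
ee_pos: [0.434, 0.0897, 0.0826]
ee_rot: [0.0, 0.595, 0.804, 0.0]
ft_force: [-1.7, -0.1, 6.6]
finger_gap: 0.342
finger_force: 39.8
```

Gripped: the gap is 29 mm. I lift, carry and turn.

play_rows([
  {"dx": 0,"dy": 0,"dz": -0.2,"spin": 0},
  {"dx": 0,"dy": 0,"dz": -0.5,"spin": 0},
  {"dx": 0,"dy": 0,"dz": -0.7,"spin": 0},
  {"dx": 0,"dy": 0,"dz": -0.7,"spin": 0},
  {"dx": 0,"dy": 0,"dz": -0.7,"spin": 0},
  {"dx": -0.4,"dy": 0.24,"dz": 0,"spin": 0},
  {"dx": -0.5,"dy": 0.3,"dz": 0,"spin": 0},
  {"dx": -0.5,"dy": 0.3,"dz": 0,"spin": 0},
])

```text
clock: 22.92
ee_pos: [0.5071, 0.0222, 0.2492]
ee_rot: [-0.0, 0.595, 0.804, -0.001]
ft_force: [0.4, 0.7, -2.0]
finger_gap: 0.34
finger_force: 40.4
```

play_rows([
  {"dx": -0.2,"dy": 0.1,"dz": 0,"spin": -0.9},
  {"dx": 0,"dy": 0,"dz": 0,"spin": -1},
  {"dx": 0,"dy": 0,"dz": 0,"spin": -1},
  {"dx": 0,"dy": 0,"dz": 0,"spin": -1},
  {"dx": 0,"dy": 0,"dz": 0,"spin": -1},
  {"dx": 0,"dy": 0,"dz": 0,"spin": -1},
  {"dx": 0,"dy": 0,"dz": 0,"spin": -0.9},
  {"dx": 0,"dy": 0,"dz": 0,"spin": 0},
])

```text
clock: 23.92
ee_pos: [0.5155, 0.0133, 0.2489]
ee_rot: [-0.001, 0.045, 0.999, 0.0]
ft_force: [-0.3, -0.1, -2.8]
finger_gap: 0.344
finger_force: 40.4
```

```bash
python3 - <<'E'
from mm import *
import sys
# stand check from old view w4: left cap home
T4=np.array([[0.0114,0.9999,-0.0001,0.4803],[0.9999,-0.0114,0.0001,0.0108],[0.0001,-0.0001,-1.0,0.3449],[0,0,0,1]])
p=camera_params('wrist'); c4=cam('wrist'); c4['T']=T4@np.array(p['hand_eye']); print('Lcap',onz(c4,(475,208),.177))
s,cs=shot('scene'); m=cv2.inRange(cv2.cvtColor(s,cv2.COLOR_BGR2HSV),(3,110,110),(16,255,255))
for b in ((390,420,160,232),(280,315,170,285)):
    r,q=np.nonzero(m[b[2]:b[3],b[0]:b[1]]); print('cap bottom', onz(cs,(q.mean()+b[0],r.mean()+b[2]-3),.16).round(3))
T=pose(); print(T.round(4).tolist(),observe()['qpos'].round(2),observe()['finger_gap']); print(loc(T,(.596,-.059,.1105)))
E
```

```text
Lcap [0.61164125 0.01121153 0.177     ]
cap bottom [ 0.581 -0.287  0.16 ]
cap bottom [0.619 0.013 0.16 ]
[[-0.9958, 0.0914, -0.0015, 0.5156], [0.0914, 0.9958, 0.0002, 0.0135], [0.0016, 0.0001, -1.0, 0.2491], [0.0, 0.0, 0.0, 1.0]] [ 0.41  0.25 -0.63  1.77  0.16  1.18  1.21] 0.3448443322398358
[-1.45 -1.08  2.31]
```

play_rows([
  {"dx": 0.1,"dy": -0.53,"dz": 0,"spin": 0},
  {"dx": -0.1,"dy": -0.6,"dz": 0,"spin": 0},
  {"dx": -0.4,"dy": 0,"dz": 0,"spin": 0},
  {"dx": -0.6,"dy": 0,"dz": 0,"spin": 0},
  {"dx": -0.5,"dy": 0,"dz": 0,"spin": 0},
  {"dx": 0,"dy": 0,"dz": 0,"spin": 0},
  {"dx": 0,"dy": 0,"dz": 0.4,"spin": 0},
  {"dx": 0,"dy": 0,"dz": 0,"spin": 0},
])

```text
clock: 24.98
ee_pos: [0.5975, -0.0613, 0.2241]
ee_rot: [-0.002, 0.044, 0.999, -0.0]
ft_force: [-0.2, -0.7, -2.4]
finger_gap: 0.344
finger_force: 40.5
```

```bash
python3 - <<'E'
from mm import *
T=pose(); print(T.round(4).tolist())
im,c=shot('wrist','w7.png'); s,cs=shot('scene'); d,cd=shot('side')
A=np.hstack([cv2.resize(im,(400,300)),np.zeros((300,0,3),np.uint8)])
B=np.hstack([cv2.resize(s[120:320,250:450],(400,400)),cv2.resize(d[120:320,260:460],(400,400))])
cv2.imwrite('pics/m3.png',B)
E
```

```text
[[-0.996, 0.0888, -0.0044, 0.5975], [0.0888, 0.996, -0.0, -0.0613], [0.0044, -0.0004, -1.0, 0.2241], [0.0, 0.0, 0.0, 1.0]]
```

View pics/m3.png

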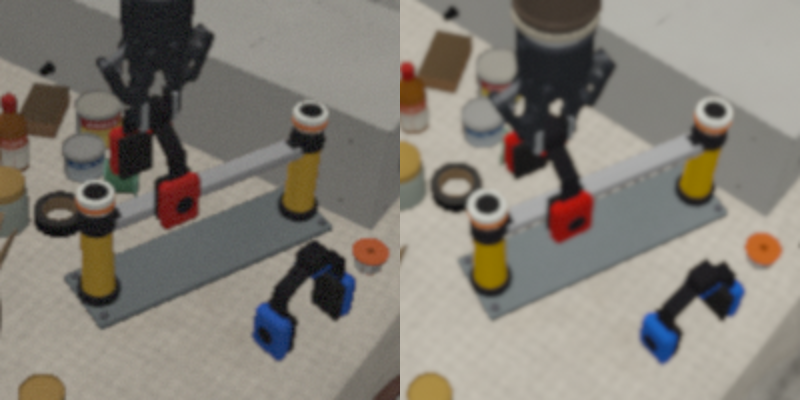

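Both masts are home, and the red muffs straddle the rail with one cup on each side ((130,150) and (178,198)). I lower them.

play_rows([
  {"dx": 0,"dy": 0,"dz": 0.3,"spin": 0},
  {"dx": 0,"dy": 0,"dz": 0.4,"spin": 0},
  {"dx": 0,"dy": 0,"dz": 0.4,"spin": 0},
  {"dx": 0,"dy": 0,"dz": 0.4,"spin": 0},
  {"dx": 0,"dy": 0,"dz": 0.25,"spin": 0},
  {"dx": 0,"dy": 0,"dz": 0.06,"spin": 0},
  {"dx": 0,"dy": 0,"dz": 0,"spin": 0},
])

```text
clock: 26.0
ee_pos: [0.5998, -0.061, 0.1177]
ee_rot: [0.0, 0.044, 0.999, 0.0]
ft_force: [0.7, 0.1, -2.0]
finger_gap: 0.346
finger_force: 40.5
```

play_rows([
  {"dx": 0,"dy": 0,"dz": 0.05,"spin": 0},
  {"dx": 0,"dy": 0,"dz": 0.05,"spin": 0},
  {"dx": 0,"dy": 0,"dz": 0,"spin": 0},
])

```text
clock: 26.38
ee_pos: [0.5994, -0.0611, 0.1113]
ee_rot: [-0.0, 0.044, 0.999, -0.0]
ft_force: [-0.4, -0.1, -1.8]
finger_gap: 0.341
finger_force: 40.5
```

play_rows([
  {"dx": 0,"dy": 0,"dz": 0.03,"spin": 0},
  {"dx": 0,"dy": 0,"dz": 0.02,"spin": 0},
  {"dx": 0,"dy": 0,"dz": 0,"spin": 0},
])

```text
clock: 26.75
ee_pos: [0.5997, -0.0611, 0.1106]
ee_rot: [0.001, 0.044, 0.999, -0.0]
ft_force: [-6.2, -1.0, 13.1]
finger_gap: 0.345
finger_force: 42.6
```

play_rows([
  {"dx": 0,"dy": 0,"dz": -0.02,"spin": 0},
  {"dx": 0,"dy": 0,"dz": 0,"spin": 0},
])

```text
clock: 27.0
ee_pos: [0.5997, -0.0611, 0.1106]
ee_rot: [0.0, 0.044, 0.999, -0.0]
ft_force: [-3.4, -0.4, 8.4]
finger_gap: 0.341
finger_force: 42.0
```

play_rows([
  {"dx": 0,"dy": 0,"dz": 0,"spin": 0},
  {"dx": 0,"dy": 0,"dz": 0,"spin": 0},
  {"dx": 0,"dy": 0,"dz": 0,"spin": 0},
  {"dx": 0,"dy": 0,"dz": -0.15,"spin": 0},
  {"dx": 0,"dy": 0,"dz": -0.25,"spin": 0},
  {"dx": 0,"dy": 0,"dz": -0.4,"spin": 0},
  {"dx": 0,"dy": 0,"dz": -0.8,"spin": 0},
  {"dx": 0,"dy": 0,"dz": -0.8,"spin": 0},
], grip=0.1)

```text
clock: 28.0
ee_pos: [0.5994, -0.0609, 0.2562]
ee_rot: [0.0, 0.043, 0.999, 0.0]
ft_force: [1.6, 0.6, 0.3]
finger_gap: 0.549
finger_force: 0.0
```

```bash
python3 - <<'E'
from mm import *
T=pose(); print(T.round(4).tolist())
s,cs=shot('scene'); d,cd=shot('side'); im,c=shot('wrist')
for k in ('red','blue','green'):
    for i,cc,n in ((s,cs,'s'),(d,cd,'d')): print(k,n,[(a,z,onz(cc,a,.03).round(3)) for a,z in cups(i,k) if z>30])
cv2.imwrite('pics/m4.png',np.hstack([cv2.resize(s[120:320,250:450],(400,400)),cv2.resize(im,(400,400))]))
E
```

```text
[[-0.9962, 0.0868, 0.0008, 0.5994], [0.0868, 0.9962, 0.0001, -0.0609], [-0.0008, 0.0002, -1.0, 0.2562], [0.0, 0.0, 0.0, 1.0]]
red s [(array([336.9, 255.2]), 386, array([ 0.571, -0.075,  0.03 ])), (array([137.6,  28.6]), 92, array([ 2.229, -0.211,  0.03 ])), (array([254.1, 171.6]), 49, array([ 0.981, -0.085,  0.03 ]))]
red d [(array([342.2, 254.4]), 311, array([ 0.565, -0.068,  0.03 ])), (array([155. , 142.2]), 41, array([1.178, 0.175, 0.03 ])), (array([263.3, 155.7]), 40, array([ 0.955, -0.065,  0.03 ]))]
blue s [(array([386.1, 285. ]), 358, array([ 0.428, -0.109,  0.03 ])), (array([422.8, 265.3]), 98, array([ 0.422, -0.223,  0.03 ])), (array([172.1, 132.7]), 85, array([1.32 , 0.022, 0.03 ]))]
blue d [(array([389.1, 288.1]), 278, array([ 0.428, -0.109,  0.03 ])), (array([202.1, 109.3]), 243, array([ 1.228e+00, -1.000e-03,  3.000e-02])), (array([423., 266.]), 132, array([ 0.43 , -0.215,  0.03 ]))]
green s [(array([142.5, 166.4]), 1151, array([1.204, 0.172, 0.03 ])), (array([231.4, 409.9]), 316, array([0.361, 0.341, 0.03 ])), (array([279.5, 380.4]), 177, array([0.362, 0.23 , 0.03 ]))]
green d [(array([151.9, 146.1]), 1556, array([1.169, 0.189, 0.03 ])), (array([189.6, 106.9]), 730, array([1.26 , 0.027, 0.03 ])), (array([ 78.7, 209. ]), 622, array([1.065, 0.446, 0.03 ]))]
```

View pics/m4.png

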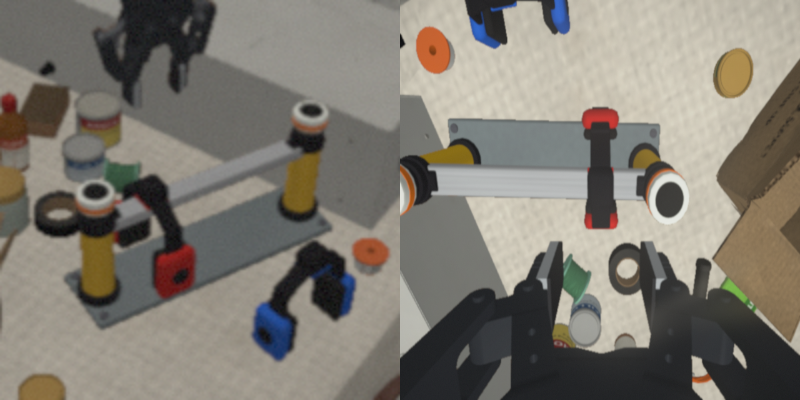

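The red muffs hang square over the rail: in the right crop the crown is on the rail at (600,185), with cups at (600,120) and (600,220). I go to blue.

play_rows([
  {"dx": 0.5,"dy": -0.35,"dz": 0,"spin": 0},
  {"dx": 0.75,"dy": -0.53,"dz": 0,"spin": 0},
  {"dx": 0.75,"dy": -0.53,"dz": 0,"spin": 0},
  {"dx": 0.73,"dy": -0.54,"dz": 0,"spin": 0},
  {"dx": 0,"dy": 0,"dz": 0,"spin": 1},
  {"dx": 0,"dy": 0,"dz": 0,"spin": 1},
  {"dx": 0,"dy": 0,"dz": 0,"spin": 1},
  {"dx": 0,"dy": 0,"dz": 0,"spin": 1},
], grip=0.3)

```text
clock: 29.15
ee_pos: [0.4255, -0.1632, 0.2532]
ee_rot: [-0.0, 0.385, 0.923, -0.0]
ft_force: [0.1, 0.1, 0.8]
finger_gap: 0.651
finger_force: 0.0
```

play_rows([
  {"dx": 0,"dy": 0,"dz": 0,"spin": 1},
  {"dx": 0,"dy": 0,"dz": 0,"spin": 1},
  {"dx": 0,"dy": 0,"dz": 0,"spin": 1},
  {"dx": 0,"dy": 0,"dz": 0,"spin": 1},
  {"dx": 0,"dy": 0,"dz": 0,"spin": 0.7},
  {"dx": 0,"dy": 0,"dz": 0,"spin": 0},
  {"dx": 0,"dy": 0,"dz": 0,"spin": 0},
])

```text
clock: 30.02
ee_pos: [0.4259, -0.1632, 0.2534]
ee_rot: [-0.0, 0.718, 0.696, -0.0]
ft_force: [-0.2, -0.7, 0.8]
finger_gap: 0.647
finger_force: 0.0
```

```bash
cat > look.py <<'E'
from mm import *
import sys
k=sys.argv[1]; zc=float(sys.argv[2]) if len(sys.argv)>2 else .05
im,c=shot('wrist','look_%s.png'%k); T=pose(); q=[x for x in cups(im,k) if x[1]>60][:2]; print(T.round(3).tolist(),q)
p=[onz(c,a,zc)[:2] for a,s in q]; print(p)
if len(p)==2:
    m=(p[0]+p[1])/2; d=p[0]-p[1]; d=d/np.linalg.norm(d); n=np.array([-d[1],d[0]])
    ty=T[:2,1]; n=n if n@ty>0 else -n
    ang=np.degrees(np.arctan2(ty[0]*n[1]-ty[1]*n[0],ty@n))
    print('mid',m.round(4),'len',np.linalg.norm(p[0]-p[1]),'spin',-ang/10,'go',loc(T,(*m,.0825)))
    # dark crown block columns in image near its predicted place
    u=proj(c,(*m,.133)); print('crown px',u); r=int(round(u[1]))
    for rr in (r-12,r-6,r): 
        x=np.nonzero(im[rr,int(u[0])-70:int(u[0])+70].max(1)<80)[0]; print(rr,x.min()+int(u[0])-70,x.max()+int(u[0])-70) if len(x) else None
E
python3 look.py blue
```

```text
[[0.033, 0.999, -0.0, 0.426], [0.999, -0.033, 0.0, -0.163], [0.0, -0.0, -1.0, 0.253], [0.0, 0.0, 0.0, 1.0]] [(array([321.9, 137.4]), 823), (array([348.8, 254.4]), 186)]
[array([ 0.42736822, -0.10359892]), array([ 0.45010462, -0.21577947])]
mid [ 0.4387 -0.1597] len 0.11446143125374943 spin -1.3323224999933787 go [0.07 0.21 2.85]
crown px [339.74566515 217.22731335]
205 309 345
211 309 345
217 310 346
```

```bash
python3 - <<'E'
from mm import *
im=cv2.imread('pics/look_blue.png'); c=cam('wrist'); h=cv2.cvtColor(im,cv2.COLOR_BGR2HSV); m=cv2.inRange(h,*C['blue'][0])
n,_,st,ce=cv2.connectedComponentsWithStats(m)
for i in range(1,n):
    if st[i,4]>15: print(st[i],ce[i])
for r in range(150,275,10):
    x=np.nonzero(im[r,270:390].max(1)<80)[0]; print(r,(x.min()+270,x.max()+270) if len(x) else None)
for u in ((327.5,212),): print(onz(c,u,.133))
E
```

```text
[296 128  53  23 820] [321.81585366 137.40121951]
[331 245  25  19 185] [348.77837838 254.36216216]
[307 249  22  17 162] [313.30246914 257.2037037 ]
150 (np.int64(309), np.int64(345))
160 (np.int64(300), np.int64(340))
170 (np.int64(311), np.int64(337))
180 (np.int64(312), np.int64(338))
190 (np.int64(312), np.int64(339))
200 (np.int64(309), np.int64(344))
210 (np.int64(309), np.int64(345))
220 (np.int64(310), np.int64(346))
230 (np.int64(310), np.int64(350))
240 (np.int64(308), np.int64(352))
250 (np.int64(318), np.int64(343))
260 (np.int64(319), np.int64(343))
270 None
[ 0.42981799 -0.15549196  0.133     ]
```

play_rows([
  {"dx": 0.08,"dy": 0.08,"dz": 0,"spin": 0},
  {"dx": 0,"dy": 0,"dz": 0,"spin": -0.63},
  {"dx": 0,"dy": 0,"dz": 0.5,"spin": 0},
  {"dx": 0,"dy": 0,"dz": 0.7,"spin": 0},
  {"dx": 0,"dy": 0,"dz": 0.7,"spin": 0},
  {"dx": 0,"dy": 0,"dz": 0.6,"spin": 0},
  {"dx": 0,"dy": 0,"dz": 0.35,"spin": 0},
  {"dx": 0,"dy": 0,"dz": 0,"spin": 0},
])

```text
clock: 31.08
ee_pos: [0.4303, -0.1579, 0.0813]
ee_rot: [-0.002, 0.68, 0.734, -0.0]
ft_force: [-0.9, 0.4, -0.6]
finger_gap: 0.647
finger_force: 0.0
```

play_rows([
  {"dx": 0,"dy": 0,"dz": 0,"spin": 0},
  {"dx": 0,"dy": 0,"dz": 0,"spin": 0},
  {"dx": 0,"dy": 0,"dz": 0,"spin": 0},
  {"dx": 0,"dy": 0,"dz": 0,"spin": 0},
], grip=-1, grip_force=40)

```text
clock: 31.58
ee_pos: [0.4319, -0.1589, 0.0837]
ee_rot: [0.001, 0.68, 0.733, 0.0]
ft_force: [-1.7, 1.1, 6.9]
finger_gap: 0.339
finger_force: 40.8
```

play_rows([
  {"dx": 0,"dy": 0,"dz": -0.25,"spin": 0},
  {"dx": 0,"dy": 0,"dz": -0.6,"spin": 0},
  {"dx": 0,"dy": 0,"dz": -0.7,"spin": 0},
  {"dx": 0,"dy": 0,"dz": -0.7,"spin": 0},
  {"dx": 0,"dy": 0,"dz": -0.6,"spin": 0},
  {"dx": 0,"dy": 0,"dz": 0,"spin": -0.9},
  {"dx": 0,"dy": 0,"dz": 0,"spin": -1},
  {"dx": 0,"dy": 0,"dz": 0,"spin": -1},
])

```text
clock: 32.58
ee_pos: [0.4308, -0.1585, 0.2546]
ee_rot: [0.0, 0.472, 0.882, -0.0]
ft_force: [0.2, -0.1, -2.2]
finger_gap: 0.34
finger_force: 40.1
```

play_rows([
  {"dx": 0,"dy": 0,"dz": 0,"spin": -1},
  {"dx": 0,"dy": 0,"dz": 0,"spin": -1},
  {"dx": 0,"dy": 0,"dz": 0,"spin": -1},
  {"dx": 0,"dy": 0,"dz": 0,"spin": -1},
  {"dx": 0,"dy": 0,"dz": 0,"spin": -1},
  {"dx": 0,"dy": 0,"dz": 0,"spin": -0.2},
  {"dx": 0,"dy": -0.3,"dz": 0,"spin": 0},
  {"dx": 0,"dy": -0.35,"dz": 0,"spin": 0},
])

```text
clock: 33.58
ee_pos: [0.4277, -0.1989, 0.2539]
ee_rot: [0.0, 0.042, 0.999, -0.0]
ft_force: [0.3, -0.4, -2.2]
finger_gap: 0.346
finger_force: 40.0
```

play_rows([
  {"dx": -0.5,"dy": 0,"dz": 0,"spin": 0},
  {"dx": -0.7,"dy": 0,"dz": 0,"spin": 0},
  {"dx": -0.7,"dy": 0,"dz": 0,"spin": 0},
  {"dx": -0.6,"dy": 0,"dz": 0,"spin": 0},
  {"dx": -0.15,"dy": 0,"dz": 0,"spin": 0},
  {"dx": 0,"dy": 0,"dz": 0,"spin": 0},
  {"dx": 0,"dy": 0,"dz": 0,"spin": 0},
])

```text
clock: 34.45
ee_pos: [0.5853, -0.2111, 0.2537]
ee_rot: [-0.0, 0.042, 0.999, -0.0]
ft_force: [0.4, 0.4, -1.7]
finger_gap: 0.344
finger_force: 40.0
```

```bash
python3 - <<'E'
from mm import *
T=pose(); s=observe(); print(T.round(4).tolist(),s['clock'],s['finger_gap'],loc(T,(.5857,-.2117,.1108)))
for n in ('scene','side'):
    s,cs=shot(n); print(n,[(k,[a for a,z in cups(s,k) if z>60]) for k in ('red','blue','green')])
E
```

```text
[[-0.9965, 0.0832, -0.0008, 0.5853], [0.0832, 0.9965, -0.0005, -0.2111], [0.0007, -0.0006, -1.0, 0.2537], [0.0, 0.0, 0.0, 1.0]] 34.45 0.3437463638287851 [-0.01 -0.01  2.38]
scene [('red', [array([337. , 255.2]), array([137.8,  28.6])]), ('blue', [array([394.8, 188.4]), array([173.5, 133.7]), array([362.3, 164.7])]), ('green', [array([142.1, 166. ]), array([231.5, 409.8]), array([279.5, 380.4])])]
side [('red', [array([342.1, 254.5])]), ('blue', [array([404.6, 195.4]), array([201.9, 108.6]), array([374. , 163.7])]), ('green', [array([152.1, 146. ]), array([189.8, 107.3]), array([ 78.4, 209. ])])]
```

play_rows([
  {"dx": 0,"dy": 0,"dz": 0.3,"spin": 0},
  {"dx": 0,"dy": 0,"dz": 0.45,"spin": 0},
  {"dx": 0,"dy": 0,"dz": 0.45,"spin": 0},
  {"dx": 0,"dy": 0,"dz": 0.45,"spin": 0},
  {"dx": 0,"dy": 0,"dz": 0.4,"spin": 0},
  {"dx": 0,"dy": 0,"dz": 0.2,"spin": 0},
  {"dx": 0,"dy": 0,"dz": 0.05,"spin": 0},
  {"dx": 0,"dy": 0,"dz": 0,"spin": 0},
])

```text
clock: 35.55
ee_pos: [0.5867, -0.2106, 0.1161]
ee_rot: [0.0, 0.041, 0.999, -0.0]
ft_force: [0.4, 0.1, -1.8]
finger_gap: 0.345
finger_force: 39.9
```

play_rows([
  {"dx": 0,"dy": 0,"dz": 0.03,"spin": 0},
  {"dx": 0,"dy": 0,"dz": 0.02,"spin": 0},
  {"dx": 0,"dy": 0,"dz": 0,"spin": 0},
])

```text
clock: 35.92
ee_pos: [0.5864, -0.2106, 0.1128]
ee_rot: [0.0, 0.041, 0.999, -0.0]
ft_force: [1.0, 0.6, -2.0]
finger_gap: 0.345
finger_force: 39.9
```

play_rows([
  {"dx": 0,"dy": 0,"dz": 0.03,"spin": 0},
  {"dx": 0,"dy": 0,"dz": 0.01,"spin": 0},
  {"dx": 0,"dy": 0,"dz": 0,"spin": 0},
])

```text
clock: 36.3
ee_pos: [0.5867, -0.2107, 0.1117]
ee_rot: [0.0, 0.041, 0.999, -0.0]
ft_force: [-3.2, 1.2, 8.9]
finger_gap: 0.346
finger_force: 41.2
```

play_rows([
  {"dx": 0,"dy": 0,"dz": -0.02,"spin": 0},
  {"dx": 0,"dy": 0,"dz": 0,"spin": 0},
  {"dx": 0,"dy": 0,"dz": 0,"spin": 0},
  {"dx": 0,"dy": 0,"dz": -0.15,"spin": 0},
  {"dx": 0,"dy": 0,"dz": -0.25,"spin": 0},
  {"dx": 0,"dy": 0,"dz": -0.4,"spin": 0},
  {"dx": 0,"dy": 0,"dz": -0.8,"spin": 0},
  {"dx": 0,"dy": 0,"dz": -0.8,"spin": 0},
], grip=0.1)

```text
clock: 37.3
ee_pos: [0.5863, -0.2104, 0.2579]
ee_rot: [0.0, 0.041, 0.999, 0.0]
ft_force: [0.5, -0.6, 0.2]
finger_gap: 0.548
finger_force: 0.0
```

play_rows([
  {"dx": 0.3,"dy": 0.3,"dz": 0,"spin": 0},
  {"dx": 0.4,"dy": 0.72,"dz": 0,"spin": 0},
  {"dx": 0.4,"dy": 0.72,"dz": 0,"spin": 0},
  {"dx": 0.4,"dy": 0.72,"dz": 0,"spin": 0},
  {"dx": 0.4,"dy": 0.72,"dz": 0,"spin": 0},
  {"dx": 0.4,"dy": 0.72,"dz": 0,"spin": 0},
  {"dx": 0.4,"dy": 0.72,"dz": 0,"spin": 0},
  {"dx": 0.4,"dy": 0.72,"dz": 0,"spin": 0},
], grip=0.3)

```text
clock: 38.3
ee_pos: [0.4266, 0.1256, 0.2567]
ee_rot: [0.001, 0.041, 0.999, -0.0]
ft_force: [0.6, -0.6, -0.0]
finger_gap: 0.645
finger_force: 0.0
```

play_rows([
  {"dx": 0.4,"dy": 0.72,"dz": 0,"spin": 0},
  {"dx": 0.4,"dy": 0.72,"dz": 0,"spin": 0},
  {"dx": 0.4,"dy": 0.72,"dz": 0,"spin": 0},
  {"dx": 0.1,"dy": 0.4,"dz": 0,"spin": 1},
  {"dx": 0,"dy": 0,"dz": 0,"spin": 1},
  {"dx": 0,"dy": 0,"dz": 0,"spin": 1},
  {"dx": 0,"dy": 0,"dz": 0,"spin": 1},
  {"dx": 0,"dy": 0,"dz": 0,"spin": 1},
])

```text
clock: 39.3
ee_pos: [0.362, 0.2838, 0.2565]
ee_rot: [0.001, 0.462, 0.887, 0.0]
ft_force: [0.2, 0.7, 0.3]
finger_gap: 0.655
finger_force: 0.0
```

play_rows([
  {"dx": 0,"dy": 0,"dz": 0,"spin": 1},
  {"dx": 0,"dy": 0,"dz": 0,"spin": 1},
  {"dx": 0,"dy": 0,"dz": 0,"spin": 1},
  {"dx": 0,"dy": 0,"dz": 0,"spin": 0.6},
  {"dx": 0,"dy": 0,"dz": 0,"spin": 0},
  {"dx": 0,"dy": 0,"dz": 0,"spin": 0},
])

```text
clock: 40.05
ee_pos: [0.362, 0.2836, 0.2559]
ee_rot: [0.0, 0.71, 0.704, 0.0]
ft_force: [-0.2, 0.7, -0.4]
finger_gap: 0.649
finger_force: 0.0
```

```bash
python3 look.py green; python3 - <<'E'
from mm import *
s=observe(); print(s['clock'],s['qpos'].round(2))
for n in ('scene','side'):
    s,cs=shot(n); print(n,[(k,[(a,z) for a,z in cups(s,k) if z>40]) for k in ('red','blue','green')])
    cv2.imwrite('pics/%s_8.png'%n,s)
E
```

```text
[[0.01, 1.0, 0.001, 0.362], [1.0, -0.01, 0.0, 0.284], [0.0, 0.001, -1.0, 0.256], [0.0, 0.0, 0.0, 1.0]] [(array([321.6, 136.2]), 800), (array([332.2, 254.2]), 342)]
[array([0.36212369, 0.34430177]), array([0.3713854 , 0.23122236])]
mid [0.3668 0.2878] len 0.11345806074735634 spin -0.5259677655890791 go [0.07 0.08 2.89]
crown px [328.72575776 216.22487988]
204 309 345
210 309 345
216 258 346
40.1 [-0.11  0.14 -0.72  1.87  0.1   1.16 -0.88]
scene [('red', [(array([337. , 255.2]), 390), (array([137.5,  28.7]), 85), (array([147.3, 165.3]), 44)]), ('blue', [(array([388.3, 233.3]), 367)]), ('green', [(array([139.8, 166.9]), 1081), (array([231.6, 409.9]), 327), (array([279.5, 380.3]), 175)])]
side [('red', [(array([263.2, 155.8]), 41)]), ('blue', [(array([202., 109.]), 235)]), ('green', [(array([154.4, 146.5]), 1396), (array([233.2, 418.3]), 202), (array([277.1, 386.9]), 176)])]
```

play_rows([
  {"dx": 0.08,"dy": 0.06,"dz": 0,"spin": 0},
  {"dx": 0,"dy": 0,"dz": 0,"spin": -0.5},
  {"dx": 0,"dy": 0,"dz": 0.5,"spin": 0},
  {"dx": 0,"dy": 0,"dz": 0.7,"spin": 0},
  {"dx": 0,"dy": 0,"dz": 0.7,"spin": 0},
  {"dx": 0,"dy": 0,"dz": 0.6,"spin": 0},
  {"dx": 0,"dy": 0,"dz": 0.38,"spin": 0},
  {"dx": 0,"dy": 0,"dz": 0,"spin": 0},
])

```text
clock: 41.2
ee_pos: [0.3648, 0.2878, 0.0812]
ee_rot: [-0.001, 0.68, 0.733, -0.002]
ft_force: [-0.5, 0.3, 0.5]
finger_gap: 0.653
finger_force: 0.0
```

play_rows([
  {"dx": 0,"dy": 0,"dz": 0,"spin": 0},
  {"dx": 0,"dy": 0,"dz": 0,"spin": 0},
  {"dx": 0,"dy": 0,"dz": 0,"spin": 0},
  {"dx": 0,"dy": 0,"dz": 0,"spin": 0},
], grip=-1, grip_force=40)

```text
clock: 41.7
ee_pos: [0.3666, 0.289, 0.0838]
ee_rot: [0.0, 0.68, 0.733, 0.001]
ft_force: [-0.0, 0.7, 7.2]
finger_gap: 0.345
finger_force: 41.1
```

play_rows([
  {"dx": 0,"dy": 0,"dz": -0.25,"spin": 0},
  {"dx": 0,"dy": 0,"dz": -0.6,"spin": 0},
  {"dx": 0,"dy": 0,"dz": -0.7,"spin": 0},
  {"dx": 0,"dy": 0,"dz": -0.7,"spin": 0},
  {"dx": 0,"dy": 0,"dz": -0.65,"spin": 0},
  {"dx": -0.5,"dy": 0,"dz": 0,"spin": 0},
  {"dx": -0.7,"dy": 0,"dz": 0,"spin": 0},
  {"dx": -0.7,"dy": 0,"dz": 0,"spin": 0},
])

```text
clock: 42.7
ee_pos: [0.3736, 0.1733, 0.2572]
ee_rot: [0.0, 0.68, 0.733, -0.0]
ft_force: [0.6, -0.2, -1.5]
finger_gap: 0.343
finger_force: 40.2
```

play_rows([
  {"dx": -0.7,"dy": 0,"dz": 0,"spin": 0},
  {"dx": -0.7,"dy": 0,"dz": 0,"spin": 0},
  {"dx": -0.7,"dy": 0,"dz": 0,"spin": 0},
  {"dx": -0.7,"dy": 0,"dz": 0,"spin": 0},
  {"dx": -0.7,"dy": 0,"dz": 0,"spin": 0},
  {"dx": -0.7,"dy": 0,"dz": 0,"spin": 0},
  {"dx": -0.7,"dy": 0,"dz": 0,"spin": 0},
  {"dx": -0.3,"dy": 0,"dz": 0,"spin": 0},
])

```text
clock: 43.7
ee_pos: [0.3969, -0.1386, 0.2571]
ee_rot: [-0.0, 0.681, 0.732, 0.0]
ft_force: [-0.2, 0.7, -1.7]
finger_gap: 0.344
finger_force: 40.2
```

play_rows([
  {"dx": 0,"dy": 0,"dz": 0,"spin": -1},
  {"dx": 0,"dy": 0,"dz": 0,"spin": -1},
  {"dx": 0,"dy": 0,"dz": 0,"spin": -1},
  {"dx": 0,"dy": 0,"dz": 0,"spin": -1},
  {"dx": 0,"dy": 0,"dz": 0,"spin": -1},
  {"dx": 0,"dy": 0,"dz": 0,"spin": -1},
  {"dx": 0,"dy": 0,"dz": 0,"spin": -1},
  {"dx": 0,"dy": 0,"dz": 0,"spin": -1},
])

```text
clock: 44.7
ee_pos: [0.3971, -0.1361, 0.2572]
ee_rot: [-0.0, 0.047, 0.999, 0.0]
ft_force: [0.2, -0.1, -2.6]
finger_gap: 0.337
finger_force: 40.2
```

```bash
python3 - <<'E'
from mm import *
T=pose(); s=observe(); print(T.round(4).tolist(),s['clock'],s['finger_gap'],loc(T,(.593,-.136,.1115)))
for n in ('scene','side'):
    s,cs=shot(n); print(n,[(k,[(a,z) for a,z in cups(s,k) if z>40]) for k in ('red','blue')])
E
```

```text
[[-0.9957, 0.093, -0.0001, 0.3971], [0.093, 0.9957, 0.0006, -0.1361], [0.0002, 0.0006, -1.0, 0.2572], [0.0, 0.0, 0.0, 1.0]] 44.7 0.33709194755140964 [-3.25  0.3   2.43]
scene [('red', [(array([337. , 255.2]), 388), (array([137.7,  28.8]), 91), (array([254.1, 171.5]), 50)]), ('blue', [(array([385.5, 236.5]), 224), (array([193.5, 131.5]), 66), (array([173.2, 134. ]), 66)])]
side [('red', [(array([342.1, 254.4]), 312), (array([263.2, 155.6]), 41)]), ('blue', [(array([202.1, 109.1]), 240), (array([393.2, 228.9]), 171)])]
```

play_rows([
  {"dx": -0.4,"dy": 0.1,"dz": 0,"spin": 0},
  {"dx": -0.7,"dy": 0.1,"dz": 0,"spin": 0},
  {"dx": -0.7,"dy": 0.1,"dz": 0,"spin": 0},
  {"dx": -0.7,"dy": 0,"dz": 0,"spin": 0},
  {"dx": -0.5,"dy": 0,"dz": 0,"spin": 0},
  {"dx": -0.25,"dy": 0,"dz": 0,"spin": 0},
  {"dx": 0,"dy": 0,"dz": 0,"spin": 0},
  {"dx": 0,"dy": 0,"dz": 0.3,"spin": 0},
])

```text
clock: 45.8
ee_pos: [0.5934, -0.1381, 0.2395]
ee_rot: [0.001, 0.05, 0.999, -0.0]
ft_force: [0.9, -0.1, -1.8]
finger_gap: 0.345
finger_force: 40.3
```

```bash
python3 - <<'E'
from mm import *
s,cs=shot('scene'); d,cd=shot('side'); T=pose(); print(T[:3,3],loc(T,(.593,-.136,.1115)))
cv2.imwrite('pics/m5.png',np.hstack([cv2.resize(s[120:320,250:450],(400,400)),cv2.resize(d[120:320,260:460],(400,400))]))
E
```

```text
[ 0.59112848 -0.13804876  0.23624404] [-0.04  0.04  2.08]
```

View pics/m5.png

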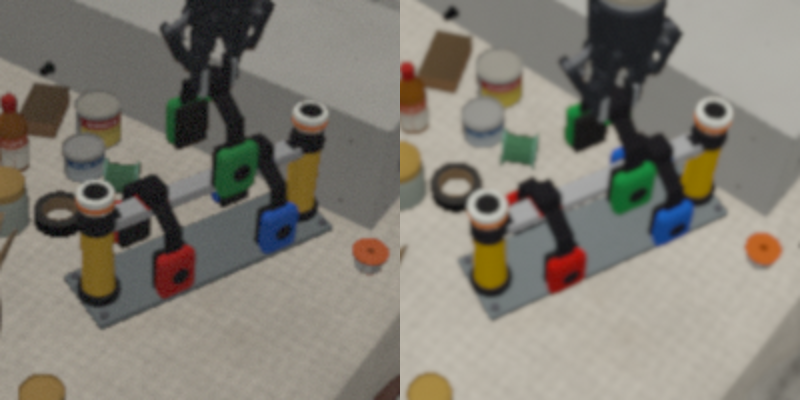

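Red and blue hang on the rail, and green straddles it between them. I lower it.

play_rows([
  {"dx": -0.03,"dy": 0.03,"dz": 0.3,"spin": 0},
  {"dx": 0,"dy": 0,"dz": 0.4,"spin": 0},
  {"dx": 0,"dy": 0,"dz": 0.4,"spin": 0},
  {"dx": 0,"dy": 0,"dz": 0.4,"spin": 0},
  {"dx": 0,"dy": 0,"dz": 0.3,"spin": 0},
  {"dx": 0,"dy": 0,"dz": 0.15,"spin": 0},
  {"dx": 0,"dy": 0,"dz": 0.05,"spin": 0},
  {"dx": 0,"dy": 0,"dz": 0,"spin": 0},
])

```text
clock: 46.9
ee_pos: [0.5958, -0.1364, 0.119]
ee_rot: [0.0, 0.05, 0.999, -0.0]
ft_force: [0.5, 0.1, -2.4]
finger_gap: 0.345
finger_force: 40.2
```

play_rows([
  {"dx": 0,"dy": 0,"dz": 0.03,"spin": 0},
  {"dx": 0,"dy": 0,"dz": 0.02,"spin": 0},
  {"dx": 0,"dy": 0,"dz": 0,"spin": 0},
])

```text
clock: 47.28
ee_pos: [0.5955, -0.1364, 0.1157]
ee_rot: [0.0, 0.05, 0.999, -0.0]
ft_force: [-0.5, 0.7, -2.3]
finger_gap: 0.343
finger_force: 40.2
```

play_rows([
  {"dx": 0.03,"dy": 0,"dz": 0.03,"spin": 0},
  {"dx": 0,"dy": 0,"dz": 0.03,"spin": 0},
  {"dx": 0,"dy": 0,"dz": 0.01,"spin": 0},
  {"dx": 0,"dy": 0,"dz": 0,"spin": 0},
])

```text
clock: 47.78
ee_pos: [0.5936, -0.1363, 0.1118]
ee_rot: [-0.0, 0.05, 0.999, -0.0]
ft_force: [-3.0, 1.2, 4.3]
finger_gap: 0.343
finger_force: 41.0
```

Contact. Release and retreat, then wait for it to settle.

play_rows([
  {"dx": 0,"dy": 0,"dz": -0.01,"spin": 0},
  {"dx": 0,"dy": 0,"dz": 0,"spin": 0},
  {"dx": 0,"dy": 0,"dz": 0,"spin": 0},
  {"dx": 0,"dy": 0,"dz": -0.15,"spin": 0},
  {"dx": 0,"dy": 0,"dz": -0.25,"spin": 0},
  {"dx": 0,"dy": 0,"dz": -0.5,"spin": 0},
  {"dx": 0,"dy": 0,"dz": -0.8,"spin": 0},
  {"dx": 0,"dy": 0,"dz": -0.8,"spin": 0},
], grip=0.1)

```text
clock: 48.78
ee_pos: [0.5936, -0.1362, 0.2647]
ee_rot: [0.0, 0.05, 0.999, -0.0]
ft_force: [0.2, -0.9, 0.2]
finger_gap: 0.551
finger_force: 0.0
```

play_rows([
  {"dx": 0.4,"dy": 0,"dz": -0.6,"spin": 0},
  {"dx": 0.7,"dy": 0,"dz": -0.3,"spin": 0},
  {"dx": 0.7,"dy": 0,"dz": 0,"spin": 0},
  {"dx": 0,"dy": 0,"dz": 0,"spin": 0},
  {"dx": 0,"dy": 0,"dz": 0,"spin": 0},
  {"dx": 0,"dy": 0,"dz": 0,"spin": 0},
  {"dx": 0,"dy": 0,"dz": 0,"spin": 0},
  {"dx": 0,"dy": 0,"dz": 0,"spin": 0},
])

```text
clock: 49.78
ee_pos: [0.4865, -0.1254, 0.3156]
ee_rot: [-0.0, 0.05, 0.999, 0.0]
ft_force: [-0.4, 0.8, 0.4]
finger_gap: 0.551
finger_force: 0.0
```

play_rows([
  {"dx": 0,"dy": 0,"dz": 0,"spin": 0},
  {"dx": 0,"dy": 0,"dz": 0,"spin": 0},
  {"dx": 0,"dy": 0,"dz": 0,"spin": 0},
  {"dx": 0,"dy": 0,"dz": 0,"spin": 0},
  {"dx": 0,"dy": 0,"dz": 0,"spin": 0},
  {"dx": 0,"dy": 0,"dz": 0,"spin": 0},
  {"dx": 0,"dy": 0,"dz": 0,"spin": 0},
  {"dx": 0,"dy": 0,"dz": 0,"spin": 0},
])

```text
clock: 50.78
ee_pos: [0.4862, -0.1255, 0.316]
ee_rot: [-0.0, 0.05, 0.999, -0.0]
ft_force: [-0.2, 0.8, 0.1]
finger_gap: 0.552
finger_force: 0.0
```

```bash
python3 - <<'E'
from mm import *
s,cs=shot('scene'); w,cw=shot('wrist'); s2=observe(); print(s2['clock'],s2['ee_pos'],s2['finger_force'])
for t in range(2):
    s_,_=shot('scene'); print([(k,[a for a,z in cups(s_,k) if z>100]) for k in ('red','blue','green')])
cv2.imwrite('pics/m6.png',np.hstack([cv2.resize(s[120:320,250:450],(400,400)),cv2.resize(w,(400,300),interpolation=3) if 0 else cv2.resize(w,(400,400))]))
E
```

```text
50.875 [ 0.486218   -0.12555072  0.31598362] 0.0
[('red', [array([336.9, 255.2]), array([137.9,  28.5])]), ('blue', [array([388.2, 233.3])]), ('green', [array([142.3, 166.3]), array([363.2, 244.2]), array([139.3,  15.8])])]
[('red', [array([337. , 255.2])]), ('blue', [array([388.3, 233.2])]), ('green', [array([142.9, 166.3]), array([363.2, 244.4]), array([139.3,  16.3])])]
```

View pics/m6.png

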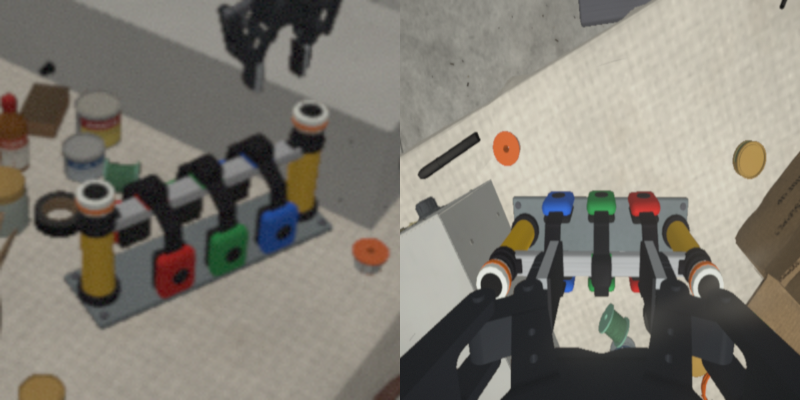

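All three hang square and still across the rail (cups at (175,270), (228,248) and (277,228)). Both masts are home and the bystanders look undisturbed.

```bash
python3 -c "
from cell import workorder; print(workorder.finish_job())"
```

```text
the job is handed in; nothing more can be done
None
```

Both masts are fully collapsed, and the red, green and blue ear defenders hang still and square across the rail. The other things look undisturbed, and the job is handed in; the hand-in returned no verdict.

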